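# Sort the battery things and start the drying box

## Robot

A 6-joint arm with a two-finger parallel gripper is mounted at the origin on the work surface. World frame = base frame: x ahead of the robot, y to its left, z up, the work surface at z = 0. Lengths are in m, angles in degrees, forces in N, time in s.
With the tool pointing down it reaches from about 0.275 to 0.85 m from the base axis. Payload 19 kg.
Tool frame: the origin (TCP) lies at the very end of the fingers, on their centre line; the grasp point (between the pads) lies env.grip_point_offset behind it (env.grip_point_offset is the distance from the TCP to the grasp point, in m); z points along the fingers, y is the direction in which the jaws open and shut (so a half turn about z gives the same grasp; the last joint's range is limited). The gripper opens to 85 mm and grips with 20 to 120 N. Pads are 22 mm wide; open, the fingers measure 114 mm over their backs; the gripper's body (76 mm by 85 mm) begins 54 mm behind the grasp point. The pads swing forward as they close: fully open they stand 13 mm farther back than shut.
Start: joints at [-83.423, 8.623, 82.357, -0, 89.026, -7.678], TCP at [0.142, -0.557, 0.231] pointing down, gripper open.
Joint ranges: [-160.23, 160.23], [-39.13, 120.54], [6.94, 153.29], [-79.49, 259.48], [9.18, 160.14], [-161.06, 161.06]. Speed limits (degrees/s): [108.29, 108.29, 127.2, 172.46, 172.46, 172.46].

## Interface

Orientations are given as [roll, pitch, yaw] about the fixed x, y, z axes, in that order (R = Rz(yaw) Ry(pitch) Rx(roll)).
In Python, from bench import env gives the robot as it stands. The module is installed in compiled form; this text tells all that it offers.
- The arm moves only by the shell command python3 -m handwheel 'ROWS' [FORCE]. ROWS is JSON, a list of rows, each an object of numbers: "hand": the opening, from 0 (shut) to 1 (fully open); "dx", "dy", "dz": the shift along the tool's x, y, z in cm; "ax", "ay", "az": the turn, a rotation vector about the tool's x, y, z in rad. In form: [{"hand": .., "dx": .., "dy": .., "dz": .., "ax": .., "ay": .., "az": ..}, ...]. A call has 1 to 20 rows; each row is the pose to reach, as a shift and turn from the pose measured when the call began, along the tool's axes at that moment; what a row does not reach only later rows make up. A row lasts 1/12 s, in which the tool goes at most 41.7 mm and 7.16 degrees, less where a joint would pass 70% of its speed; a pose out of reach is approached as far as the arm can. A call with a gripper value outside its range is refused whole. The fingers move at their own pace and stop on an object; FORCE is the grip in N (left out, the last holds). Time passes only in rows, so rows that repeat a pose let the fingers close. It gives the time, the measured TCP pose, the force and the opening at its end, in the units of the state.
- env.get_state(): the state, without advancing time (a new reading comes with each control period).
- env.get_image(name): name is "scene" or "top" or "wrist"; returns the picture (384x512x3 uint8, red, green, blue); there is no depth.
- env.camera_info(name): a dict with "camera_matrix" (3x3 intrinsics, pixels), "R" (3x3) and "t" (3): a world point X has camera coordinates R X + t. Camera axes: x right, y down, z forward; pixel columns grow to the right and rows downward; lengths in m; the calibration is good to about 2 mm. A picture is of the moment at which its call begins: read the wrist's pose just before it. camera_info takes no time and is no camera call; for the wrist camera it gives the pose at the moment of the call.
- env.sign_off(): hands the job in, once; it reports no verdict.
Trained networks look in the newest picture that a camera, given by its name, has taken for a name from the list of things; names that differ only in an ending like _2 or _b are one class to them, and where a whole thing is asked for, a point or a joint stands for the part that bears it (a point fixed in the world has none). Each returns a list of dicts, best first, with "conf" (0 to 1); they miss things now and then, are a little off and sometimes report something else, mostly with a low value. They report only what shows in the picture. A call takes as long as a camera call. They do not tell look-alikes from the thing itself.
- env.masks_of(camera, target): "region" (384x512 bool, what is visible of it).
- env.landmark_of(camera, target): "at" ([x, y, z] in m, in world coordinates, good to about 4 mm: a listed point, or the origin of a listed thing).
The state is a dict: "t": time; "joint_pos": joint angles; "joint_velocities": joint speeds; "joint_torque": joint torques, N m; "position": TCP position; "tool_rot": TCP orientation; "ft_force": force on the tool from outside, world axes, zero at the start; "torque": the same for the moment, N m; "grip_width": finger opening in m.
Only numpy, scipy, OpenCV 4.12 (cv2) and the standard library are available. Lean on these libraries where they do the work, as an engineer would, in place of code of your own. Each camera call takes 0.05 s, during which the arm holds its last target.

## Task

First switch the drying box off by swinging its lever all the way over to the side away from the button, and leave it off while you sort what lies about: each round desiccant puck goes into the well of the drying box, each twin-cell stick into the upper tray and each flat battery block into the open front of the lower tray. When everything is sorted, set the lever upright, at its middle mark, and then press the box's button fully down to start it. Leave the clock where it is.

Things in the scene. Friction and masses are not known exactly. Their poses are not given: they have to be found in the camera images.
- twin1_c (a point): twin-cell battery stick: two grey round cells side by side, lying, 72 long (its x) x 40 wide (its y) x 20 mm high; the point is its centre, half-way up. May be absent.
- twin2_c (a point): twin-cell battery stick: two grey round cells side by side, lying, 72 long (its x) x 40 wide (its y) x 20 mm high; the point is its centre, half-way up. May be absent.
- slab1_c (a point): flat battery block: grey rectangular slab with brass contacts at one end, 72 long (its x) x 54 wide (its y) x 20 mm high; the point is its centre, half-way up. May be absent.
- slab2_c (a point): flat battery block: grey rectangular slab with brass contacts at one end, 72 long (its x) x 54 wide (its y) x 20 mm high; the point is its centre, half-way up. May be absent.
- puck1_c (a point): desiccant puck: grey round disc with small holes in its top, diameter 58, 28 mm high, lying flat; the point is its centre, half-way up. May be absent.
- puck2_c (a point): desiccant puck: grey round disc with small holes in its top, diameter 58, 28 mm high, lying flat; the point is its centre, half-way up. May be absent.
- lower_in (a point): two battery trays fixed together as a stack: a brown tray with an orange one stacked on its rear half. This point: centre of the floor of the open front compartment of the LOWER (brown) tray, 5 mm above the table; inside 140 (x) x 190 (y) mm, walls 5 mm thick rising 45 mm above this floor. x points to the back of the stack, z up.
- upper_in (a point): centre of the floor of the UPPER (orange) tray, 55 mm above the table, 137.5 mm behind lower_in along x; inside 120 (x) x 190 (y) mm, walls 5 mm thick with their rim 95 mm above the table. Axes as lower_in.
- well_in (a point): white drying box, 250 x 220 mm, 70 mm high, fixed: an open well in front, a control strip with lever and button behind it. This point: centre of the well's floor, 30 mm above the table; inside 138 (x) x 180 (y) mm, rim 70 mm above the table (40 mm above the floor), walls 12 to 20 mm. x points to the back of the box, y to the lever's off side, z up.
- lever (a joint): angle of the drying box's lever, rad: 0 = off, leaning 0.6 rad from upright away from the button (to the box's +y) against its end stop; 0.6 = upright; 1.2 = leaning 0.6 rad towards the button (end stop). Growing = its knob moves towards the button (box's -y). It swings in the box's y-z plane with light friction (about 1.2 N at the knob) and stays where it is left.
- lever_knob (a point): centre of the ball knob (diameter 22 mm) at the lever's end, 65 mm from its pivot; the stem below it is 8 mm thick.
- lever_pivot (a point): the lever's hinge point, fixed on the control strip, 78 mm above the table; axes as well_in (hinge axis along x). A look-only scale disc of radius 42 mm with three marks (off, upright, far end) stands 23 mm behind it.
- start_top (a point): centre of the top of the drying box's round push button (diameter 28 mm) on the control strip; it is pressed straight down.
- start (a joint): travel of the push button, m: 0 = up, 0.006 = fully down (about 5 N); springs back.
- clock: bystander: small wooden clock, 36 x 60 mm, 55 mm high, standing among the things to sort; origin at the centre of its underside.
There are look-alikes about, which are no part of the job. Leave any blue or pink look-alike of the part that bears twin1_c alone. Leave any pink look-alike of the part that bears puck1_c alone.

How it is judged:
By the outcome, as a careful person would: the job done as asked, in the order asked, and still so for the second after the job is handed in, with the robot touching nothing.
Of twin1, twin2, slab1, slab2, puck1, puck2 only 4 to 6 are there at a start; the rules pass over those that are not, and their reading is None.
At some moment in a run one of twin1, twin2, slab1, slab2, puck1, puck2 may be knocked a few centimetres aside while the robot is not near it.
It also fails if it takes over 210 s, if anything falls off the work surface, if the arm or the gripper's body presses on something with over 40 N, if the wrist force passes 120 N, or if a joint passes its speed limit or range.

## Working session

There is one attempt and no reset: what is moved stays moved. The work goes in short steps, Python scripts to look and compute and a shell command to move; the robot and the scene stay as the last step left them, time stands still between calls to the robot, and variables do not carry over. Pictures are saved under pics/ and viewed, and the job is handed in when it is done.

```bash
mkdir -p pics; ls; python3 - <<'E'
from bench import env
import cv2
print(env.get_state()); print(env.grip_point_offset)
for n in ("scene","top","wrist"):
    im=env.get_image(n); cv2.imwrite(f"pics/a_{n}.png",cv2.resize(im[:,:,::-1],None,fx=1.5,fy=1.5,interpolation=cv2.INTER_CUBIC))
E
```

```text
pics
{'t': 0.0, 'joint_pos': array([-8.34231739e+01,  8.64950169e+00,  8.23938388e+01,  1.16814741e-03,
        8.90259502e+01, -7.67788481e+00]), 'joint_velocities': array([ 0.00084544, -0.04224544, -0.01020051,  0.05779629, -0.12627133,
       -0.04731758]), 'joint_torque': array([-2.88445081e-03, -7.13054895e+01, -5.70868027e+01, -3.66034328e-04,
        9.19823506e-03, -2.79468293e-05]), 'position': array([ 0.14153958, -0.55704684,  0.23068263]), 'tool_rot': array([-1.79931487e+02, -1.04149636e-02,  1.42546841e+01]), 'ft_force': array([-0.240016  , -0.37569361,  0.3575597 ]), 'torque': array([-0.04859655, -0.04991313, -0.00109097]), 'grip_width': 0.08543871681866652}
0.0187
```

View pics/a_scene.png

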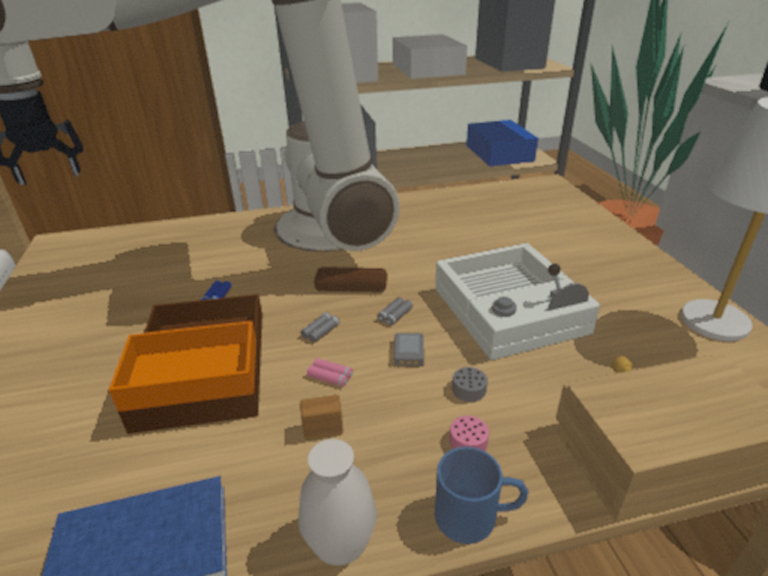

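View pics/a_top.png

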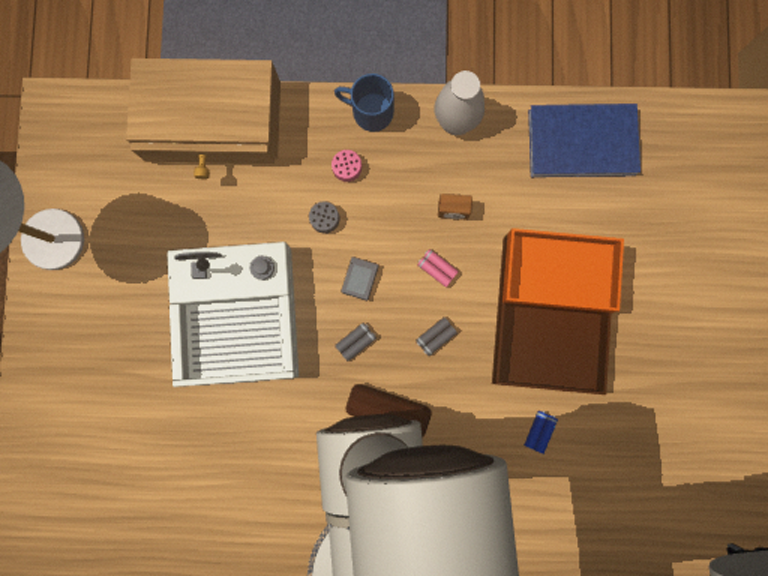

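View pics/a_wrist.png

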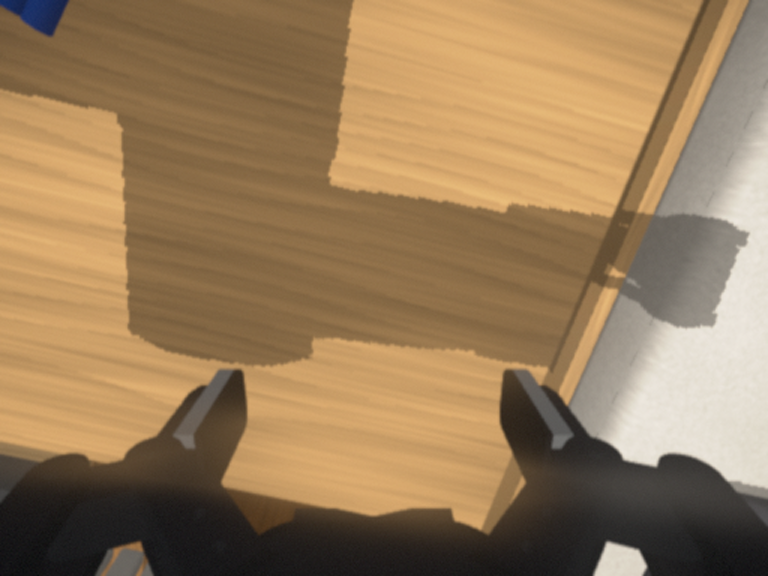

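```bash
cat > h.py <<'E'
from bench import env
import cv2, numpy as np
from scipy.spatial.transform import Rotation as Ro
def proj(n,P):
    c=env.camera_info(n);p=c["R"]@np.array(P)+c["t"];q=c["camera_matrix"]@p;return q[:2]/q[2]
def ray(n,uv,z):
    c=env.camera_info(n);d=c["R"].T@np.linalg.inv(c["camera_matrix"])@np.array([uv[0],uv[1],1.]);o=-c["R"].T@c["t"]
    return o+d*(z-o[2])/d[2]
E
python3 - <<'E'
from h import *
for n in ("top","scene"):
    for k in ["twin1_c","slab1_c","puck1_c","lower_in","upper_in","well_in","lever_knob","lever_pivot","start_top","clock"]:
        for r in env.landmark_of(n,k): print(n,k,round(r["conf"],2),np.round(r["at"],3),np.round(proj(n,r["at"])))
print(env.get_state()["t"])
E
```

```text
top twin1_c 0.88 [ 0.273 -0.28   0.009] [359. 288.]
top twin1_c 0.59 [ 0.447 -0.087  0.009] [290. 224.]
top twin1_c 0.55 [ 0.576 -0.09   0.008] [292. 179.]
top slab1_c 0.86 [0.554 0.06  0.011] [240. 186.]
top puck1_c 0.91 [0.777 0.094 0.014] [230. 109.]
top puck1_c 0.79 [0.672 0.135 0.015] [215. 145.]
top lower_in 0.96 [ 0.432 -0.295  0.008] [364. 231.]
top upper_in 0.98 [ 0.567 -0.308  0.056] [373. 182.]
top well_in 0.61 [0.436 0.287 0.031] [157. 225.]
top lever_knob 0.47 [0.558 0.328 0.139] [134. 176.]
top lever_pivot 0.73 [0.556 0.352 0.079] [132. 180.]
top start_top 0.59 [0.568 0.235 0.089] [174. 176.]
top clock 0.78 [ 0.696 -0.118  0.003] [302. 139.]
scene twin1_c 0.9 [ 0.58  -0.087  0.007] [220. 249.]
scene twin1_c 0.63 [ 0.448 -0.084  0.009] [214. 218.]
scene twin1_c 0.44 [ 0.274 -0.282  0.011] [145. 195.]
scene slab1_c 0.57 [0.554 0.065 0.009] [274. 232.]
scene slab1_c 0.2 [ 0.568 -0.305  0.053] [130. 247.]
scene puck1_c 0.88 [0.775 0.092 0.016] [313. 290.]
scene puck1_c 0.74 [ 0.445 -0.087  0.011] [213. 217.]
scene puck1_c 0.57 [0.673 0.13  0.01 ] [312. 257.]
scene lower_in 0.87 [ 0.428 -0.3    0.004] [138. 227.]
scene lower_in 0.21 [0.558 0.067 0.009] [275. 233.]
scene upper_in 0.81 [ 0.566 -0.304  0.054] [130. 246.]
scene well_in 0.7 [0.431 0.292 0.03 ] [333. 190.]
scene well_in 0.59 [0.558 0.324 0.136] [368. 180.]
scene lever_knob 0.43 [0.557 0.325 0.14 ] [369. 179.]
scene lever_pivot 0.67 [0.557 0.35  0.077] [373. 197.]
scene start_top 0.58 [0.562 0.234 0.09 ] [336. 200.]
scene start_top 0.38 [0.555 0.064 0.008] [274. 233.]
scene clock 0.85 [ 0.695 -0.111 -0.   ] [218. 286.]
1.15
```

```bash
cat >> h.py <<'E'
def go(P,yaw,flip=True):
    s=env.get_state();Rc=Ro.from_euler("xyz",s["tool_rot"],degrees=True)
    cy=s["tool_rot"][2]
    if flip:
        while yaw-cy>90: yaw-=180
        while yaw-cy<-90: yaw+=180
    Rt=Ro.from_euler("xyz",[180,0,yaw],degrees=True)
    d=Rc.inv().apply(np.array(P)-s["position"])*100; a=(Rc.inv()*Rt).as_rotvec()
    j1=np.degrees(np.arctan2(P[1],P[0])); 
    print("to",np.round(P,4),"yaw",round(yaw,1),"d(cm)",np.round(d,2),"a(rad)",np.round(a,3),"j6~",round(((90+j1-yaw)+180)%360-180),"rows>=",round(max(np.linalg.norm(d)/4.17,np.linalg.norm(a)/.125),1))
def st():
    s=env.get_state();print("t",round(s["t"],2),np.round(s["position"],4),np.round(s["tool_rot"],1),"F",np.round(s["ft_force"],1),"w",round(s["grip_width"],4))
def save(n,f,box=None,k=1.5):
    im=env.get_image(n)[:,:,::-1]
    if box: im=im[box[1]:box[3],box[0]:box[2]]
    cv2.imwrite(f"pics/{f}.png",cv2.resize(np.ascontiguousarray(im),None,fx=k,fy=k,interpolation=cv2.INTER_CUBIC))
E
python3 - <<'E'
from h import *
print("lamp base",ray("top",(33,160),0))
print("box corners",[np.round(ray("top",(u/1.5,v/1.5),.07),3) for u,v in [(168,250),(290,242),(297,377),(174,384)]])
print("tray",[np.round(ray("top",(u/1.5,v/1.5),.095),3) for u,v in [(510,229),(624,239),(506,300),(620,312)]])
for k in ["twin1_c","slab1_c","puck1_c"]:
    for r in env.masks_of("top",k):
        m=r["region"].astype(np.uint8); c,_=cv2.findContours(m,0,1); q=max(c,key=len)
        (u,v),wh,a=cv2.minAreaRect(q); b=cv2.boxPoints(((u,v),wh,a)); z=.02
        W=np.array([ray("top",p,z)[:2] for p in b]); e1=W[1]-W[0];e2=W[2]-W[1]
        L=e1 if np.linalg.norm(e1)>np.linalg.norm(e2) else e2
        print(k,round(r["conf"],2),np.round(W.mean(0),3),np.linalg.norm(e1).round(3),np.linalg.norm(e2).round(3),"yaw",np.degrees(np.arctan2(L[1],L[0])).round(1), m.sum(), env and np.round((u,v)))
go([.552,.330,.26],3.5)
st()
E
```

```text
lamp base [6.18601058e-01 6.66887263e-01 2.22044605e-16]
box corners [array([0.592, 0.41 , 0.07 ]), array([0.612, 0.186, 0.07 ]), array([0.367, 0.165, 0.07 ]), array([0.349, 0.386, 0.07 ])]
tray [array([ 0.639, -0.211,  0.095]), array([ 0.625, -0.414,  0.095]), array([ 0.511, -0.205,  0.095]), array([ 0.494, -0.405,  0.095])]
twin1_c 0.88 [ 0.579 -0.087] 0.042 0.072 yaw -128.0 355 [291. 178.]
twin1_c 0.77 [ 0.447 -0.085] 0.071 0.039 yaw -50.2 344 [290. 224.]
twin1_c 0.62 [ 0.277 -0.281] 0.067 0.037 yaw -25.0 319 [360. 287.]
slab1_c 0.79 [0.554 0.061] 0.074 0.055 yaw -15.4 491 [239. 185.]
slab1_c 0.71 [0.434 0.065] 0.074 0.041 yaw -50.0 365 [237. 228.]
slab1_c 0.66 [0.483 0.301] 0.242 0.26 yaw -173.7 7525 [154. 209.]
puck1_c 0.68 [0.672 0.131] 0.058 0.058 yaw -178.3 348 [216. 144.]
puck1_c 0.62 [0.773 0.092] 0.061 0.059 yaw -89.0 365 [230. 110.]
to [0.552 0.33  0.26 ] yaw 3.5 d(cm) [ 61.63 -75.89  -2.86] a(rad) [-0.    -0.     0.188] j6~ 117 rows>= 23.5
t 1.3 [ 0.1416 -0.5573  0.2312] [-180.    -0.    14.3] F [-0.1 -0.1  0.4] w 0.0857
```

```bash
python3 -m handwheel '[{"hand":1,"dx":20,"dy":-25,"dz":-4,"az":0.05},{"hand":1,"dx":61.6,"dy":-75.9,"dz":-2.9,"az":0.16},{"hand":1,"dx":61.6,"dy":-75.9,"dz":-2.9,"az":0.16},{"hand":1,"dx":61.6,"dy":-75.9,"dz":-2.9,"az":0.16},{"hand":1,"dx":61.6,"dy":-75.9,"dz":-2.9,"az":0.16},{"hand":1,"dx":61.6,"dy":-75.9,"dz":-2.9,"az":0.16},{"hand":1,"dx":61.6,"dy":-75.9,"dz":-2.9,"az":0.16},{"hand":1,"dx":61.6,"dy":-75.9,"dz":-2.9,"az":0.16},{"hand":1,"dx":61.6,"dy":-75.9,"dz":-2.9,"az":0.16},{"hand":1,"dx":61.6,"dy":-75.9,"dz":-2.9,"az":0.16},{"hand":1,"dx":61.6,"dy":-75.9,"dz":-2.9,"az":0.16},{"hand":1,"dx":61.6,"dy":-75.9,"dz":-2.9,"az":0.16},{"hand":1,"dx":61.6,"dy":-75.9,"dz":-2.9,"az":0.16},{"hand":1,"dx":61.6,"dy":-75.9,"dz":-2.9,"az":0.16},{"hand":1,"dx":61.6,"dy":-75.9,"dz":-2.9,"az":0.16},{"hand":1,"dx":61.6,"dy":-75.9,"dz":-2.9,"az":0.16},{"hand":1,"dx":61.6,"dy":-75.9,"dz":-2.9,"az":0.16},{"hand":1,"dx":61.6,"dy":-75.9,"dz":-2.9,"az":0.16}]'
python3 - <<'E'
from h import *
st()
go([.552,.330,.26],5)
E
```

```text
t 1.3 [ 0.1416 -0.5573  0.2312] [-180.    -0.    14.3] F [-0.1 -0.1  0.4] w 0.0857
to [0.552 0.33  0.26 ] yaw 5 d(cm) [ 61.63 -75.89  -2.86] a(rad) [-0.    -0.     0.162] j6~ 116 rows>= 23.5invalid input at $[0]: expected keys hand, dx, dy, dz, ax, ay, az
```

```bash
python3 -m handwheel '[{"hand":1,"dx":61.6,"dy":-75.9,"dz":-2.9,"ax":0,"ay":0,"az":0.16},{"hand":1,"dx":61.6,"dy":-75.9,"dz":-2.9,"ax":0,"ay":0,"az":0.16},{"hand":1,"dx":61.6,"dy":-75.9,"dz":-2.9,"ax":0,"ay":0,"az":0.16},{"hand":1,"dx":61.6,"dy":-75.9,"dz":-2.9,"ax":0,"ay":0,"az":0.16},{"hand":1,"dx":61.6,"dy":-75.9,"dz":-2.9,"ax":0,"ay":0,"az":0.16},{"hand":1,"dx":61.6,"dy":-75.9,"dz":-2.9,"ax":0,"ay":0,"az":0.16},{"hand":1,"dx":61.6,"dy":-75.9,"dz":-2.9,"ax":0,"ay":0,"az":0.16},{"hand":1,"dx":61.6,"dy":-75.9,"dz":-2.9,"ax":0,"ay":0,"az":0.16},{"hand":1,"dx":61.6,"dy":-75.9,"dz":-2.9,"ax":0,"ay":0,"az":0.16},{"hand":1,"dx":61.6,"dy":-75.9,"dz":-2.9,"ax":0,"ay":0,"az":0.16},{"hand":1,"dx":61.6,"dy":-75.9,"dz":-2.9,"ax":0,"ay":0,"az":0.16},{"hand":1,"dx":61.6,"dy":-75.9,"dz":-2.9,"ax":0,"ay":0,"az":0.16},{"hand":1,"dx":61.6,"dy":-75.9,"dz":-2.9,"ax":0,"ay":0,"az":0.16},{"hand":1,"dx":61.6,"dy":-75.9,"dz":-2.9,"ax":0,"ay":0,"az":0.16},{"hand":1,"dx":61.6,"dy":-75.9,"dz":-2.9,"ax":0,"ay":0,"az":0.16},{"hand":1,"dx":61.6,"dy":-75.9,"dz":-2.9,"ax":0,"ay":0,"az":0.16},{"hand":1,"dx":61.6,"dy":-75.9,"dz":-2.9,"ax":0,"ay":0,"az":0.16},{"hand":1,"dx":61.6,"dy":-75.9,"dz":-2.9,"ax":0,"ay":0,"az":0.16},{"hand":1,"dx":61.6,"dy":-75.9,"dz":-2.9,"ax":0,"ay":0,"az":0.16},{"hand":1,"dx":61.6,"dy":-75.9,"dz":-2.9,"ax":0,"ay":0,"az":0.16}]'
python3 - <<'E'
from h import *
st()
go([.552,.330,.26],5)
E
```

```text
t: 2.97
position: [0.489, 0.1959, 0.256]
tool_rot: [-180.0, -0.0, 5.1]
ft_force: [0.4, -1.7, 0.8]
grip_width: 0.0856
t 2.97 [0.489  0.1959 0.256 ] [-180.    -0.     5.1] F [ 0.4 -1.7  0.8] w 0.0856
to [0.552 0.33  0.26 ] yaw 5 d(cm) [  7.47 -12.79  -0.39] a(rad) [-0.    -0.     0.002] j6~ 116 rows>= 3.6
```

```bash
python3 -m handwheel '[{"hand":1,"dx":7.5,"dy":-12.8,"dz":-0.4,"ax":0,"ay":0,"az":0},{"hand":1,"dx":7.5,"dy":-12.8,"dz":-0.4,"ax":0,"ay":0,"az":0},{"hand":1,"dx":7.5,"dy":-12.8,"dz":-0.4,"ax":0,"ay":0,"az":0},{"hand":1,"dx":7.5,"dy":-12.8,"dz":-0.4,"ax":0,"ay":0,"az":0},{"hand":1,"dx":7.5,"dy":-12.8,"dz":-0.4,"ax":0,"ay":0,"az":0},{"hand":1,"dx":7.5,"dy":-12.8,"dz":-0.4,"ax":0,"ay":0,"az":0}]'
python3 - <<'E'
from h import *
save("wrist","b_wrist"); save("top","b_top"); save("scene","b_scene")
for n in ("wrist","top","scene"):
    for k in ["lever_knob","lever_pivot","start_top"]:
        for r in env.landmark_of(n,k): print(n,k,round(r["conf"],2),np.round(r["at"],3),np.round(proj(n,r["at"])))
E
```

```text
t: 3.47
position: [0.5523, 0.3311, 0.259]
tool_rot: [180.0, 0.0, 5.2]
ft_force: [0.3, -0.6, -0.5]
grip_width: 0.0852
wrist lever_knob 0.64 [0.559 0.33  0.138] [248. 179.]
wrist lever_pivot 0.68 [0.552 0.352 0.078] [229. 169.]
wrist start_top 0.83 [0.563 0.237 0.091] [334. 172.]
top lever_knob 0.4 [0.557 0.327 0.138] [134. 176.]
top lever_pivot 0.67 [0.554 0.351 0.076] [132. 181.]
top start_top 0.43 [0.554 0.063 0.012] [239. 186.]
top start_top 0.39 [0.566 0.238 0.091] [172. 176.]
scene lever_knob 0.41 [0.559 0.325 0.139] [369. 179.]
scene lever_pivot 0.61 [0.558 0.347 0.078] [373. 197.]
scene lever_pivot 0.33 [0.557 0.064 0.008] [274. 233.]
scene start_top 0.56 [0.563 0.234 0.09 ] [336. 200.]
scene start_top 0.38 [0.672 0.13  0.012] [312. 257.]
```

View pics/b_wrist.png

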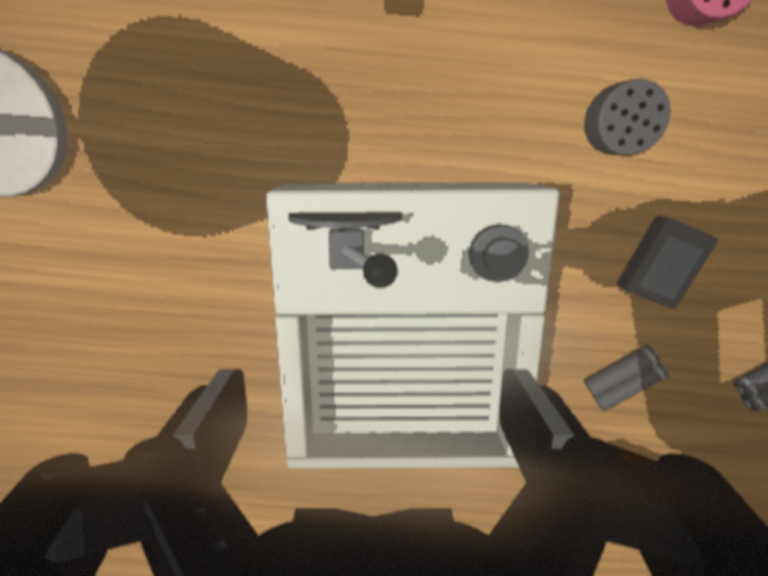

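View pics/b_top.png

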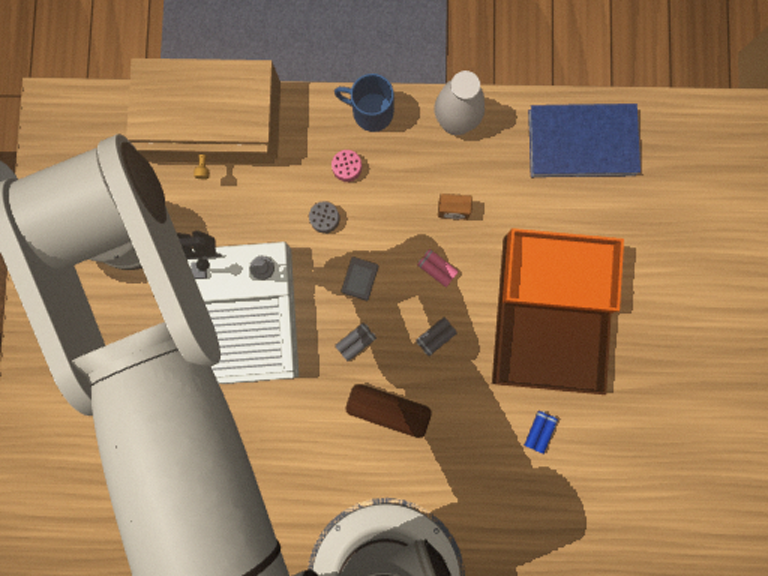

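View pics/b_scene.png

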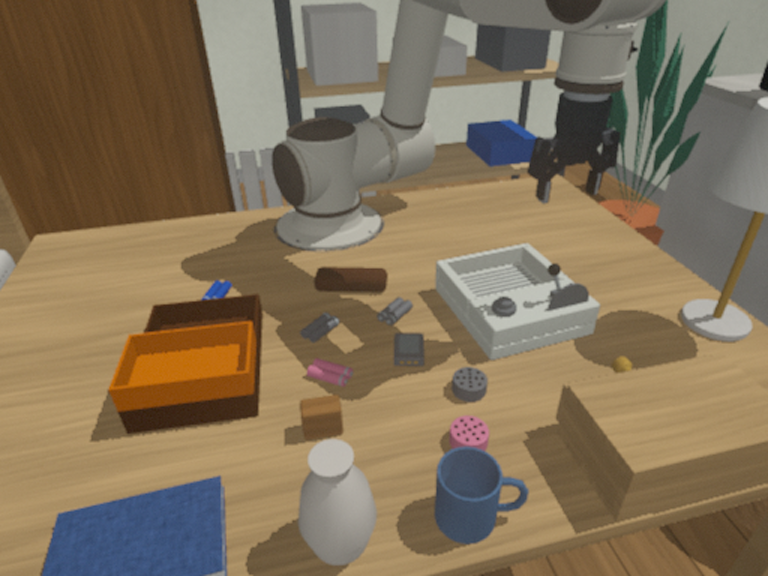

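```bash
python3 -m handwheel '[{"hand":1,"dx":0.2,"dy":0,"dz":8,"ax":0,"ay":0,"az":0},{"hand":1,"dx":0.2,"dy":0,"dz":10,"ax":0,"ay":0,"az":0},{"hand":1,"dx":0.2,"dy":0,"dz":12,"ax":0,"ay":0,"az":0},{"hand":1,"dx":0.2,"dy":0,"dz":14,"ax":0,"ay":0,"az":0},{"hand":1,"dx":0.2,"dy":0,"dz":15,"ax":0,"ay":0,"az":0},{"hand":1,"dx":0.2,"dy":0,"dz":15,"ax":0,"ay":0,"az":0},{"hand":1,"dx":0.2,"dy":0,"dz":15,"ax":0,"ay":0,"az":0}]'
python3 - <<'E'
from h import *
save("wrist","c_wrist"); save("scene","c_scene",(330,100,430,240),5)
go([.550,.422,.108],5)
E
```

```text
t: 4.65
position: [0.5548, 0.3303, 0.1113]
tool_rot: [-180.0, -0.1, 5.1]
ft_force: [-0.3, -0.2, 0.6]
grip_width: 0.0856
to [0.55  0.422 0.108] yaw 5 d(cm) [ 0.3  -9.16  0.44] a(rad) [-0.001 -0.003  0.002] j6~ 122 rows>= 2.2
```

View pics/c_wrist.png

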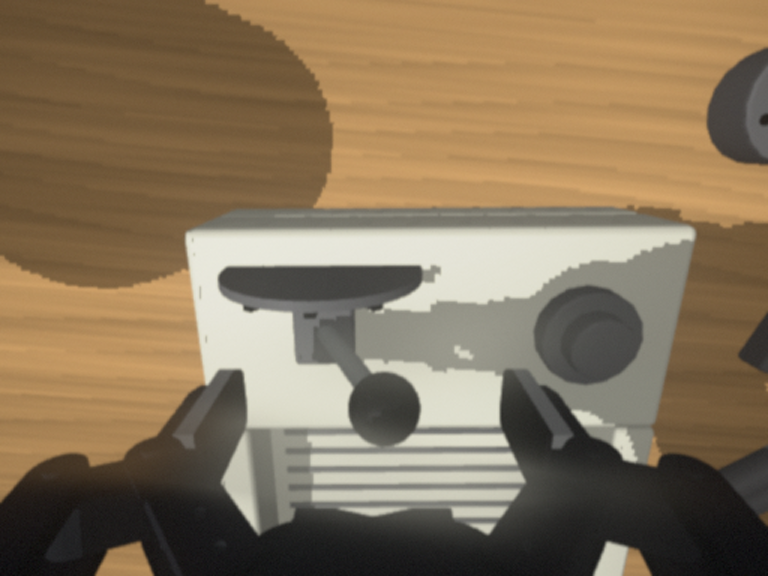

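View pics/c_scene.png

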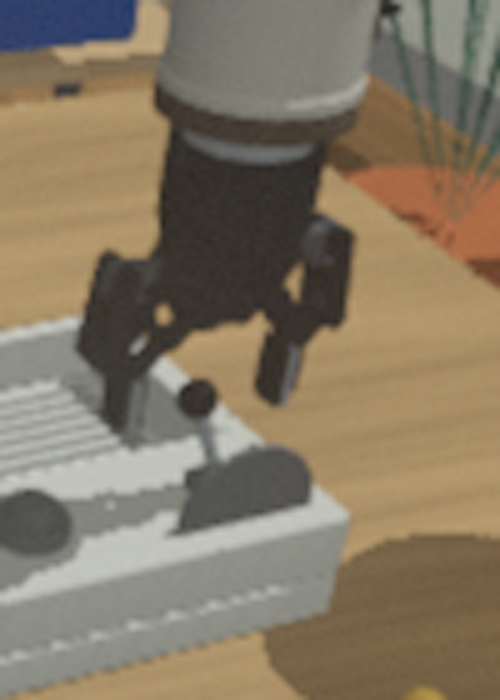

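Jaws straddle the knob (wrist picture about (384,408)). Swing towards +y, slowly near the end.

```bash
python3 -m handwheel '[{"hand":1,"dx":0,"dy":-1.5,"dz":0.2,"ax":0,"ay":0,"az":0},{"hand":1,"dx":0,"dy":-3,"dz":0.3,"ax":0,"ay":0,"az":0},{"hand":1,"dx":0,"dy":-4.5,"dz":0.3,"ax":0,"ay":0,"az":0},{"hand":1,"dx":0.1,"dy":-6,"dz":0.3,"ax":0,"ay":0,"az":0},{"hand":1,"dx":0.1,"dy":-7,"dz":0.3,"ax":0,"ay":0,"az":0},{"hand":1,"dx":0.2,"dy":-7.5,"dz":0.3,"ax":0,"ay":0,"az":0},{"hand":1,"dx":0.2,"dy":-8,"dz":0.3,"ax":0,"ay":0,"az":0},{"hand":1,"dx":0.2,"dy":-8.3,"dz":0.3,"ax":0,"ay":0,"az":0},{"hand":1,"dx":0.2,"dy":-8.6,"dz":0.3,"ax":0,"ay":0,"az":0},{"hand":1,"dx":0.2,"dy":-8.6,"dz":0.3,"ax":0,"ay":0,"az":0}]'
python3 - <<'E'
from h import *
save("wrist","d_wrist")
for n in ("wrist","top","scene"):
    if n!="wrist":env.get_image(n)
    for k in ["lever_knob"]:
        for r in env.landmark_of(n,k): print(n,k,round(r["conf"],2),np.round(r["at"],3),np.round(proj(n,r["at"])))
E
```

```text
t: 5.58
position: [0.5496, 0.4166, 0.1094]
tool_rot: [-179.9, -0.2, 5.1]
ft_force: [-0.0, -0.5, 0.2]
grip_width: 0.0852
wrist lever_knob 0.6 [0.555 0.39  0.134] [307. 270.]
scene lever_knob 0.51 [0.551 0.385 0.135] [387. 176.]
scene lever_knob 0.42 [ 0.444 -0.086  0.008] [214. 217.]
```

View pics/d_wrist.png

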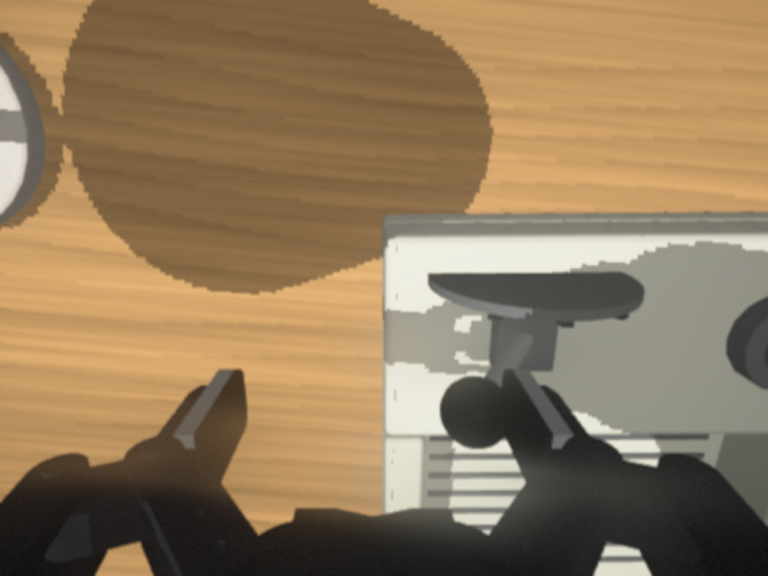

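```bash
python3 -m handwheel '[{"hand":1,"dx":0,"dy":-0.2,"dz":0,"ax":0,"ay":0,"az":0},{"hand":1,"dx":0,"dy":-0.4,"dz":0,"ax":0,"ay":0,"az":0},{"hand":1,"dx":0,"dy":-0.4,"dz":0,"ax":0,"ay":0,"az":0}]'
python3 -m handwheel '[{"hand":1,"dx":0,"dy":-0.2,"dz":0,"ax":0,"ay":0,"az":0},{"hand":1,"dx":0,"dy":-0.3,"dz":0,"ax":0,"ay":0,"az":0},{"hand":1,"dx":0,"dy":-0.3,"dz":0,"ax":0,"ay":0,"az":0}]'
```

```text
t: 6.13
position: [0.5493, 0.4202, 0.1094]
tool_rot: [-180.0, -0.2, 5.1]
ft_force: [1.0, -3.3, -0.5]
grip_width: 0.0852
t: 6.38
position: [0.5493, 0.4212, 0.1091]
tool_rot: [179.8, -0.1, 5.0]
ft_force: [0.1, -18.9, 0.1]
grip_width: 0.0853
```

```bash
python3 -m handwheel '[{"hand":1,"dx":0,"dy":2,"dz":0,"ax":0,"ay":0,"az":0},{"hand":1,"dx":0,"dy":2.5,"dz":-3,"ax":0,"ay":0,"az":0},{"hand":1,"dx":0,"dy":2.5,"dz":-7,"ax":0,"ay":0,"az":0},{"hand":1,"dx":0,"dy":2.5,"dz":-11,"ax":0,"ay":0,"az":0},{"hand":1,"dx":0,"dy":2.5,"dz":-15,"ax":0,"ay":0,"az":0},{"hand":1,"dx":0,"dy":2.5,"dz":-15,"ax":0,"ay":0,"az":0}]'
python3 - <<'E'
from h import *
save("wrist","e_wrist")
for r in env.landmark_of("wrist","lever_knob"): print(round(r["conf"],2),np.round(r["at"],3))
save("top","e_top")
for k in ["twin1_c","slab1_c","puck1_c"]:
    for r in env.landmark_of("top",k): print(k,round(r["conf"],2),np.round(r["at"],3))
go([.65,.132,.26],-20)
go([.46,-.08,.24],-50)
E
```

```text
t: 6.88
position: [0.5524, 0.3977, 0.2686]
tool_rot: [-179.9, -0.7, 5.1]
ft_force: [0.4, 0.8, 1.4]
grip_width: 0.0853
0.71 [0.551 0.389 0.134]
twin1_c 0.89 [ 0.271 -0.28   0.013]
twin1_c 0.87 [ 0.578 -0.089  0.009]
twin1_c 0.69 [ 0.695 -0.115  0.002]
twin1_c 0.64 [ 0.445 -0.09   0.007]
slab1_c 0.63 [0.553 0.062 0.014]
puck1_c 0.86 [0.779 0.094 0.015]
puck1_c 0.57 [0.673 0.136 0.013]
to [0.65  0.132 0.26 ] yaw -20 d(cm) [ 7.55 27.23 -0.13] a(rad) [ 0.004 -0.001  0.437] j6~ 121 rows>= 6.8
to [ 0.46 -0.08  0.24] yaw -50 d(cm) [-13.24  46.67   1.94] a(rad) [ 0.003 -0.002  0.961] j6~ 130 rows>= 11.6
```

View pics/e_wrist.png

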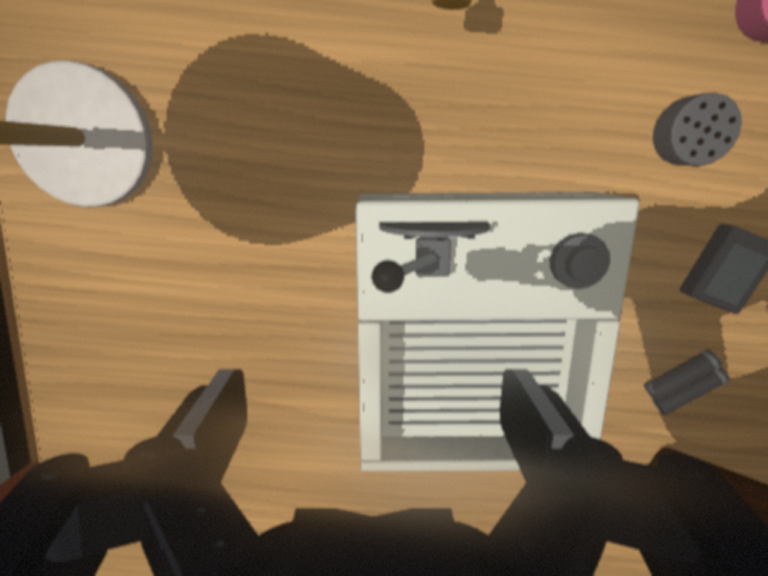

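```bash
python3 - <<'E'
from h import *
env.get_image("wrist")
for r in env.landmark_of("wrist","puck1_c"): print(round(r["conf"],2),np.round(r["at"],4))
go([.673,.134,.12],5)
E
python3 -m handwheel '[{"hand":1,"dx":1,"dy":4,"dz":0,"ax":0,"ay":0,"az":0},{"hand":1,"dx":2,"dy":8,"dz":0,"ax":0,"ay":0,"az":0},{"hand":1,"dx":9.7,"dy":27.3,"dz":14.8,"ax":0,"ay":0,"az":0},{"hand":1,"dx":9.7,"dy":27.3,"dz":14.8,"ax":0,"ay":0,"az":0},{"hand":1,"dx":9.7,"dy":27.3,"dz":14.8,"ax":0,"ay":0,"az":0},{"hand":1,"dx":9.7,"dy":27.3,"dz":14.8,"ax":0,"ay":0,"az":0},{"hand":1,"dx":9.7,"dy":27.3,"dz":14.8,"ax":0,"ay":0,"az":0},{"hand":1,"dx":9.7,"dy":27.3,"dz":14.8,"ax":0,"ay":0,"az":0},{"hand":1,"dx":9.7,"dy":27.3,"dz":14.8,"ax":0,"ay":0,"az":0},{"hand":1,"dx":9.7,"dy":27.3,"dz":14.8,"ax":0,"ay":0,"az":0},{"hand":1,"dx":9.7,"dy":27.3,"dz":14.8,"ax":0,"ay":0,"az":0}]'
python3 - <<'E'
from h import *
save("wrist","f_wrist")
for r in env.landmark_of("wrist","puck1_c"): print(round(r["conf"],2),np.round(r["at"],4))
go([.673,.134,.003],5)
E
```

```text
0.73 [0.6706 0.1359 0.0131]
0.15 [0.5622 0.2355 0.0904]
to [0.673 0.134 0.12 ] yaw 5 d(cm) [ 9.84 27.18 13.91] a(rad) [ 0.004 -0.001  0.001] j6~ 96 rows>= 7.7
t: 8.2
position: [0.6716, 0.1328, 0.111]
tool_rot: [179.8, -0.0, 5.0]
ft_force: [-0.5, 0.5, 0.0]
grip_width: 0.0856
0.77 [0.7747 0.0919 0.0143]
0.68 [0.6697 0.1339 0.0171]
to [0.673 0.134 0.003] yaw 5 d(cm) [ 0.11 -0.04 10.92] a(rad) [ 0.004 -0.002  0.002] j6~ 96 rows>= 2.6
```

View pics/f_wrist.png

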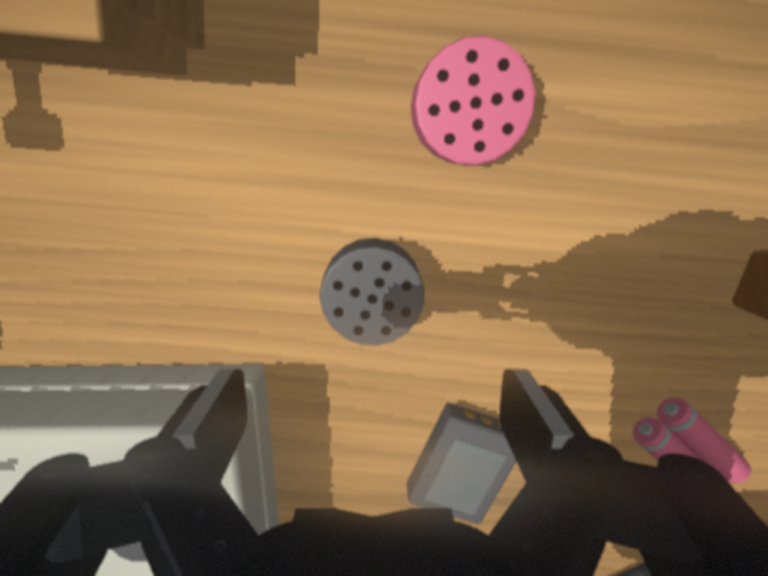

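Candidates: grey puck (372,292), which fits (grey with holes), and the pink look-alike at (475,100), to be left. The view is already enlarged; grasping the grey one.

```bash
python3 -m handwheel '[{"hand":1,"dx":0,"dy":0,"dz":4,"ax":0,"ay":0,"az":0},{"hand":1,"dx":0,"dy":0,"dz":7,"ax":0,"ay":0,"az":0},{"hand":1,"dx":0,"dy":0,"dz":9.5,"ax":0,"ay":0,"az":0},{"hand":1,"dx":0,"dy":0,"dz":10.7,"ax":0,"ay":0,"az":0},{"hand":1,"dx":0,"dy":0,"dz":10.7,"ax":0,"ay":0,"az":0},{"hand":1,"dx":0,"dy":0,"dz":10.7,"ax":0,"ay":0,"az":0},{"hand":0.3,"dx":0,"dy":0,"dz":10.7,"ax":0,"ay":0,"az":0},{"hand":0.3,"dx":0,"dy":0,"dz":10.7,"ax":0,"ay":0,"az":0},{"hand":0.3,"dx":0,"dy":0,"dz":10.7,"ax":0,"ay":0,"az":0},{"hand":0.3,"dx":0,"dy":0,"dz":10.7,"ax":0,"ay":0,"az":0},{"hand":0.3,"dx":0,"dy":0,"dz":10.7,"ax":0,"ay":0,"az":0},{"hand":0.3,"dx":0,"dy":0,"dz":10.7,"ax":0,"ay":0,"az":0}]' 40
python3 -c "
from h import *
go([.435,.290,.16],5)"
```

```text
t: 9.3
position: [0.6728, 0.1338, 0.0075]
tool_rot: [179.8, -0.3, 5.1]
ft_force: [-3.3, 0.9, 10.9]
grip_width: 0.0565
to [0.435 0.29  0.16 ] yaw 5 d(cm) [-22.22 -17.63 -15.42] a(rad) [ 0.003 -0.005  0.002] j6~ 119 rows>= 7.7
```

```bash
python3 -m handwheel '[{"hand":0.3,"dx":0,"dy":0,"dz":-2,"ax":0,"ay":0,"az":0},{"hand":0.3,"dx":0,"dy":0,"dz":-5,"ax":0,"ay":0,"az":0},{"hand":0.3,"dx":0,"dy":0,"dz":-9,"ax":0,"ay":0,"az":0},{"hand":0.3,"dx":0,"dy":0,"dz":-13,"ax":0,"ay":0,"az":0},{"hand":0.3,"dx":-3,"dy":-2,"dz":-16,"ax":0,"ay":0,"az":0},{"hand":0.3,"dx":-6,"dy":-4.5,"dz":-16,"ax":0,"ay":0,"az":0},{"hand":0.3,"dx":-9,"dy":-7,"dz":-16,"ax":0,"ay":0,"az":0},{"hand":0.3,"dx":-12,"dy":-9.5,"dz":-16,"ax":0,"ay":0,"az":0},{"hand":0.3,"dx":-15,"dy":-12,"dz":-16,"ax":0,"ay":0,"az":0},{"hand":0.3,"dx":-18,"dy":-14.5,"dz":-16,"ax":0,"ay":0,"az":0},{"hand":0.3,"dx":-22.2,"dy":-17.6,"dz":-16,"ax":0,"ay":0,"az":0},{"hand":0.3,"dx":-22.2,"dy":-17.6,"dz":-16,"ax":0,"ay":0,"az":0},{"hand":0.3,"dx":-22.2,"dy":-17.6,"dz":-16,"ax":0,"ay":0,"az":0}]'
python3 - <<'E'
from h import *
save("wrist","g_wrist")
go([.435,.290,.041],5)
E
```

```text
t: 10.38
position: [0.4331, 0.2913, 0.1671]
tool_rot: [179.9, -0.4, 5.3]
ft_force: [0.7, -0.4, -0.1]
grip_width: 0.0568
to [0.435 0.29  0.041] yaw 5 d(cm) [-0.05  0.02 12.6 ] a(rad) [ 0.003 -0.007  0.004] j6~ 119 rows>= 3.0
```

View pics/g_wrist.png

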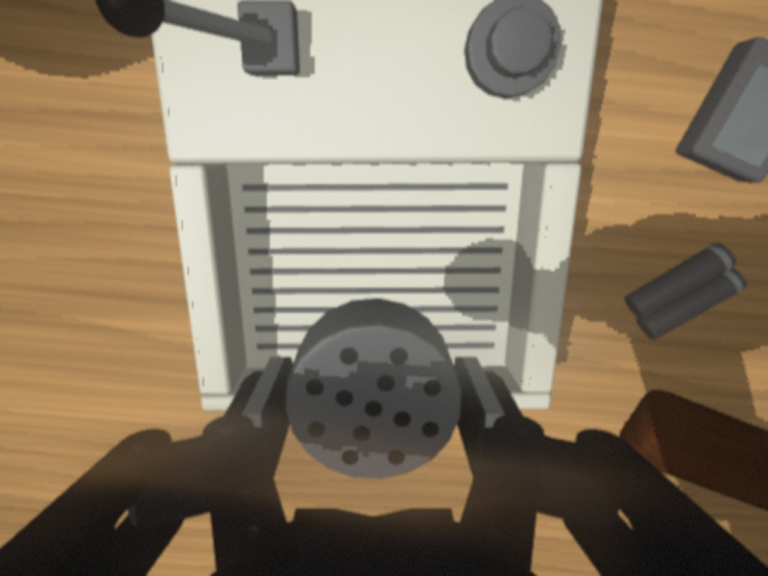

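```bash
python3 -m handwheel '[{"hand":0.3,"dx":0,"dy":0,"dz":4,"ax":0,"ay":0,"az":0},{"hand":0.3,"dx":0,"dy":0,"dz":8,"ax":0,"ay":0,"az":0},{"hand":0.3,"dx":0,"dy":0,"dz":10.5,"ax":0,"ay":0,"az":0},{"hand":0.3,"dx":0,"dy":0,"dz":11.8,"ax":0,"ay":0,"az":0},{"hand":0.3,"dx":0,"dy":0,"dz":12.4,"ax":0,"ay":0,"az":0},{"hand":0.3,"dx":0,"dy":0,"dz":12.5,"ax":0,"ay":0,"az":0},{"hand":0.3,"dx":0,"dy":0,"dz":12.5,"ax":0,"ay":0,"az":0},{"hand":0.9,"dx":0,"dy":0,"dz":12.5,"ax":0,"ay":0,"az":0},{"hand":0.9,"dx":0,"dy":0,"dz":12.5,"ax":0,"ay":0,"az":0},{"hand":0.9,"dx":0,"dy":0,"dz":12.5,"ax":0,"ay":0,"az":0},{"hand":0.9,"dx":0,"dy":0,"dz":12.5,"ax":0,"ay":0,"az":0}]'
python3 -m handwheel '[{"hand":0.9,"dx":0,"dy":0,"dz":-3,"ax":0,"ay":0,"az":0},{"hand":1,"dx":0,"dy":0,"dz":-7,"ax":0,"ay":0,"az":0},{"hand":1,"dx":0,"dy":0,"dz":-11,"ax":0,"ay":0,"az":0},{"hand":1,"dx":0,"dy":0,"dz":-15,"ax":0,"ay":0,"az":0},{"hand":1,"dx":0,"dy":0,"dz":-17,"ax":0,"ay":0,"az":0},{"hand":1,"dx":0,"dy":0,"dz":-17,"ax":0,"ay":0,"az":0},{"hand":1,"dx":0,"dy":0,"dz":-17,"ax":0,"ay":0,"az":0}]'
python3 - <<'E'
from h import *
save("wrist","h_wrist")
for n in("wrist","scene"):
  if n=="scene": save("scene","h_scene")
  for k in ["twin1_c","slab1_c","puck1_c"]:
    for r in env.landmark_of(n,k): print(n,k,round(r["conf"],2),np.round(r["at"],4),np.round(proj(n,r["at"])*1.5))
go([.434,.062,.13],-50)
E
```

```text
t: 11.35
position: [0.4359, 0.2904, 0.0427]
tool_rot: [179.9, -0.5, 5.2]
ft_force: [0.3, -0.3, -1.0]
grip_width: 0.0771
t: 11.93
position: [0.4348, 0.2909, 0.214]
tool_rot: [179.9, -0.6, 5.2]
ft_force: [-0.1, -0.9, -0.8]
grip_width: 0.0849
wrist slab1_c 0.68 [0.5545 0.0609 0.0108] [699. 120.]
wrist puck1_c 0.79 [0.4314 0.2946 0.0449] [367. 266.]
scene twin1_c 0.87 [ 0.5788 -0.0865  0.0064] [331. 373.]
scene twin1_c 0.85 [ 0.4505 -0.0861  0.0091] [321. 328.]
scene twin1_c 0.6 [ 0.2734 -0.2848  0.0102] [216. 292.]
scene slab1_c 0.73 [0.5538 0.0662 0.0064] [411. 349.]
scene puck1_c 0.69 [0.779  0.0909 0.0154] [469. 437.]
scene puck1_c 0.64 [0.4363 0.2868 0.0427] [499. 281.]
scene puck1_c 0.36 [ 0.4264 -0.2991  0.0038] [207. 340.]
to [0.434 0.062 0.13 ] yaw -50 d(cm) [-2.17 22.74  8.26] a(rad) [-0.001 -0.008  0.964] j6~ 148 rows>= 7.7
```

View pics/h_wrist.png

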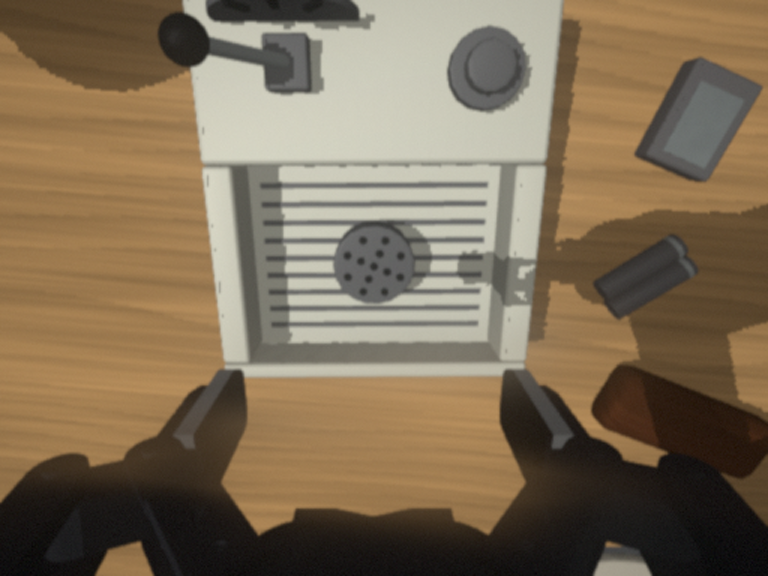

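View pics/h_scene.png

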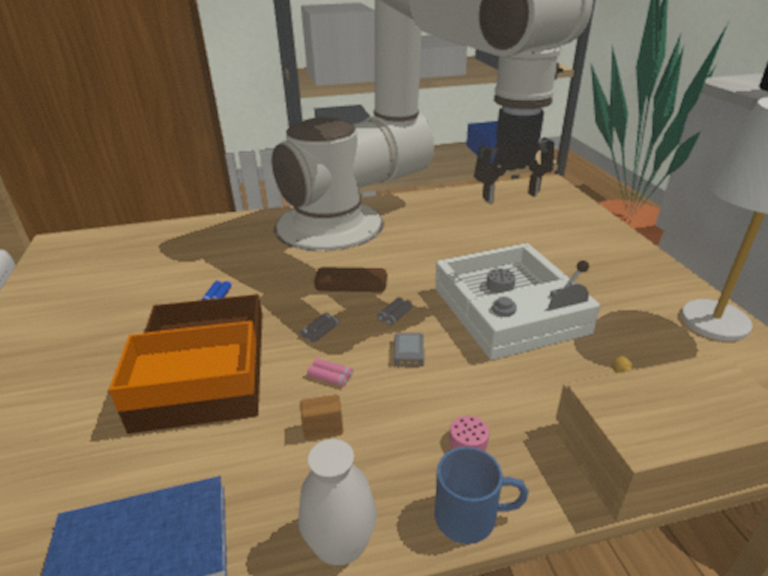

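```bash
python3 -m handwheel '[{"hand":1,"dx":-0.5,"dy":4,"dz":0,"ax":0,"ay":0,"az":0.12},{"hand":1,"dx":-1,"dy":8,"dz":0,"ax":0,"ay":0,"az":0.24},{"hand":1,"dx":-1.5,"dy":12,"dz":1,"ax":0,"ay":0,"az":0.36},{"hand":1,"dx":-2,"dy":16,"dz":3,"ax":0,"ay":0,"az":0.48},{"hand":1,"dx":-2.2,"dy":20,"dz":6,"ax":0,"ay":0,"az":0.6},{"hand":1,"dx":-2.2,"dy":22.7,"dz":8.3,"ax":0,"ay":0,"az":0.72},{"hand":1,"dx":-2.2,"dy":22.7,"dz":8.3,"ax":0,"ay":0,"az":0.84},{"hand":1,"dx":-2.2,"dy":22.7,"dz":8.3,"ax":0,"ay":0,"az":0.96},{"hand":1,"dx":-2.2,"dy":22.7,"dz":8.3,"ax":0,"ay":0,"az":0.96},{"hand":1,"dx":-2.2,"dy":22.7,"dz":8.3,"ax":0,"ay":0,"az":0.96}]'
python3 - <<'E'
from h import *
save("wrist","i_wrist")
for r in env.landmark_of("wrist","twin1_c"): print(round(r["conf"],2),np.round(r["at"],4),np.round(proj("wrist",r["at"])*1.5))
for r in env.masks_of("wrist","twin1_c"):
        m=r["region"].astype(np.uint8); c,_=cv2.findContours(m,0,1); q=max(c,key=len)
        W=np.array([ray("wrist",p,.012)[:2] for p in q[:,0].astype(float)],dtype=np.float32)
        print(round(r["conf"],2),cv2.minAreaRect(W))
st()
E
```

```text
t: 13.17
position: [0.4338, 0.0623, 0.1296]
tool_rot: [-179.8, -0.4, -49.6]
ft_force: [-0.6, -0.5, 0.6]
grip_width: 0.0853
0.72 [ 0.4493 -0.0833  0.0089] [528.  65.]
0.57 ((0.44594842195510864, -0.08202096819877625), (0.04052123799920082, 0.06578388810157776), 40.44010543823242)
t 13.32 [0.4338 0.0628 0.1298] [-179.7   -0.4  -49.5] F [-1.  -0.6 -0.2] w 0.0855
```

View pics/i_wrist.png

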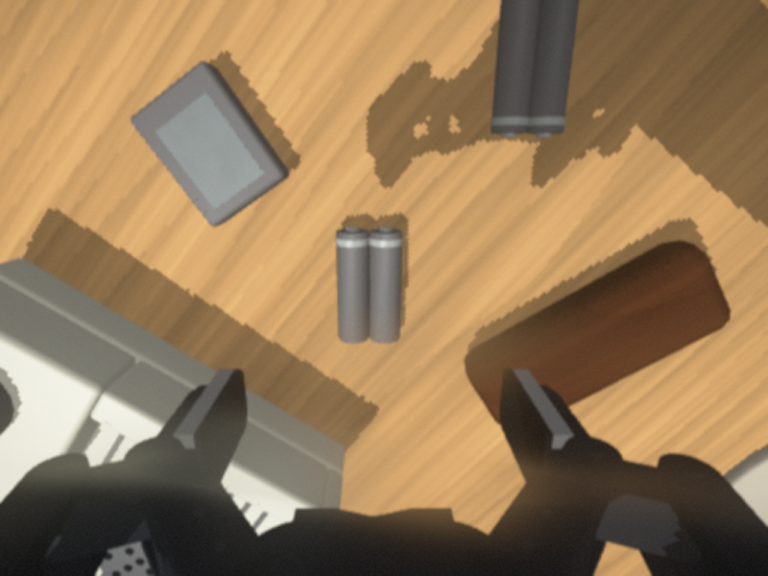

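```bash
python3 - <<'E'
from h import *
c=np.mean([ray("wrist",(u/1.5,v/1.5),.012) for u,v in [(337,230),(403,230),(340,342),(400,342)]],axis=0);print(c)
a=ray("wrist",(353/1.5,342/1.5),.01)-ray("wrist",(353/1.5,232/1.5),.01);print("yaw",np.degrees(np.arctan2(a[1],a[0])))
s=env.get_state();R=Ro.from_euler("xyz",s["tool_rot"],degrees=True)
for uv in [(467,352),(500,420),(560,310),(344,470)]:
  for z in(.02,.04):
    p=ray("wrist",(uv[0]/1.5,uv[1]/1.5),z if uv[0]>400 else .07); print(uv,z,np.round(R.inv().apply(p-[c[0],c[1],0]),3))
go([c[0],c[1],.007],-50)
E
```

```text
[0.43282188 0.06840136 0.012     ]
yaw 129.68389389183986
(467, 352) 0.02 [-0.039  0.061 -0.021]
(467, 352) 0.04 [-0.03   0.056 -0.04 ]
(500, 420) 0.02 [-0.089  0.086 -0.021]
(500, 420) 0.04 [-0.075  0.08  -0.041]
(560, 310) 0.02 [-0.011  0.116 -0.021]
(560, 310) 0.04 [-0.004  0.107 -0.041]
(344, 470) 0.02 [-0.087 -0.014 -0.071]
(344, 470) 0.04 [-0.087 -0.014 -0.071]
to [0.4328 0.0684 0.007 ] yaw -50 d(cm) [-0.57 -0.24 12.28] a(rad) [-0.005 -0.007  0.008] j6~ 149 rows>= 2.9
```

```bash
python3 -m handwheel '[{"hand":0.8,"dx":-0.6,"dy":-0.2,"dz":4,"ax":0,"ay":0,"az":0.01},{"hand":0.8,"dx":-0.6,"dy":-0.2,"dz":7,"ax":0,"ay":0,"az":0.01},{"hand":0.8,"dx":-0.6,"dy":-0.2,"dz":10,"ax":0,"ay":0,"az":0.01},{"hand":0.8,"dx":-0.6,"dy":-0.2,"dz":11.8,"ax":0,"ay":0,"az":0.01},{"hand":0.8,"dx":-0.6,"dy":-0.2,"dz":12.3,"ax":0,"ay":0,"az":0.01},{"hand":0.8,"dx":-0.6,"dy":-0.2,"dz":12.3,"ax":0,"ay":0,"az":0.01},{"hand":0.2,"dx":-0.6,"dy":-0.2,"dz":12.3,"ax":0,"ay":0,"az":0.01},{"hand":0.2,"dx":-0.6,"dy":-0.2,"dz":12.3,"ax":0,"ay":0,"az":0.01},{"hand":0.2,"dx":-0.6,"dy":-0.2,"dz":12.3,"ax":0,"ay":0,"az":0.01},{"hand":0.2,"dx":-0.6,"dy":-0.2,"dz":12.3,"ax":0,"ay":0,"az":0.01},{"hand":0.2,"dx":-0.6,"dy":-0.2,"dz":12.3,"ax":0,"ay":0,"az":0.01},{"hand":0.2,"dx":-0.6,"dy":-0.2,"dz":12.3,"ax":0,"ay":0,"az":0.01}]' 40
python3 -m handwheel '[{"hand":0.2,"dx":0,"dy":0,"dz":-3,"ax":0,"ay":0,"az":0},{"hand":0.2,"dx":0,"dy":0,"dz":-7,"ax":0,"ay":0,"az":0},{"hand":0.2,"dx":0,"dy":0,"dz":-11,"ax":0,"ay":0,"az":0},{"hand":0.2,"dx":0,"dy":0,"dz":-15,"ax":0,"ay":0,"az":0},{"hand":0.2,"dx":0,"dy":0,"dz":-19,"ax":0,"ay":0,"az":0},{"hand":0.2,"dx":0,"dy":0,"dz":-19,"ax":0,"ay":0,"az":0}]'
python3 - <<'E'
from h import *
save("wrist","j_wrist")
go([.570,-.268,.19],-4)
go([.570,-.268,.19],-20)
E
```

```text
t: 14.32
position: [0.4334, 0.0685, 0.0085]
tool_rot: [-179.6, -0.5, -50.1]
ft_force: [-2.6, 2.0, 11.9]
grip_width: 0.0382
t: 14.82
position: [0.4337, 0.0689, 0.2071]
tool_rot: [-179.1, -0.9, -50.1]
ft_force: [1.3, -0.5, 1.4]
grip_width: 0.0378
to [ 0.57  -0.268  0.19 ] yaw -4 d(cm) [34.61 11.14  1.67] a(rad) [-0.007 -0.018 -0.804] j6~ 69 rows>= 8.7
to [ 0.57  -0.268  0.19 ] yaw -20 d(cm) [34.61 11.14  1.67] a(rad) [-0.009 -0.017 -0.525] j6~ 85 rows>= 8.7
```

View pics/j_wrist.png

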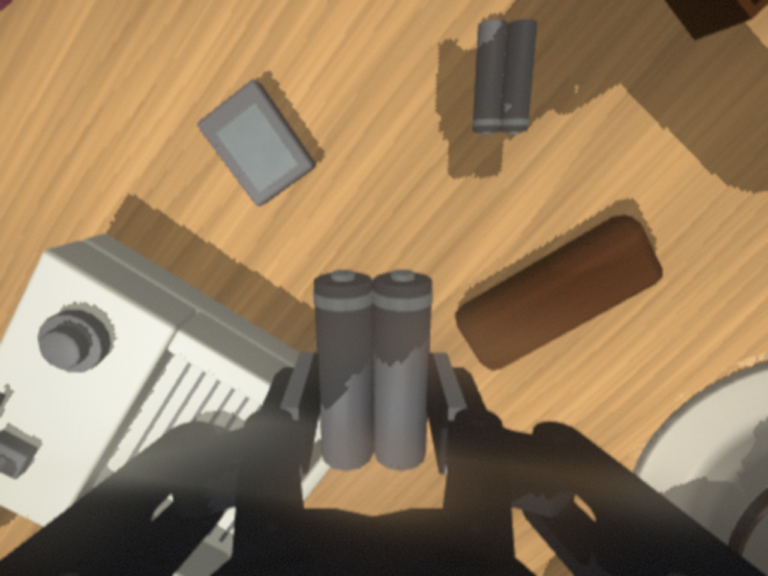

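```bash
python3 -m handwheel '[{"hand":0.2,"dx":4,"dy":1.3,"dz":0,"ax":0,"ay":0,"az":-0.1},{"hand":0.2,"dx":7.9,"dy":2.5,"dz":0,"ax":0,"ay":0,"az":-0.2},{"hand":0.2,"dx":11.8,"dy":3.8,"dz":0.3,"ax":0,"ay":0,"az":-0.3},{"hand":0.2,"dx":15.7,"dy":5,"dz":0.5,"ax":0,"ay":0,"az":-0.4},{"hand":0.2,"dx":19.6,"dy":6.3,"dz":0.7,"ax":0,"ay":0,"az":-0.5},{"hand":0.2,"dx":23.5,"dy":7.5,"dz":1,"ax":0,"ay":0,"az":-0.6},{"hand":0.2,"dx":27.4,"dy":8.8,"dz":1.3,"ax":0,"ay":0,"az":-0.7},{"hand":0.2,"dx":31,"dy":10,"dz":1.6,"ax":0,"ay":0,"az":-0.8},{"hand":0.2,"dx":34.6,"dy":11.1,"dz":1.7,"ax":0,"ay":-0.01,"az":-0.8},{"hand":0.2,"dx":34.6,"dy":11.1,"dz":1.7,"ax":0,"ay":-0.01,"az":-0.8},{"hand":0.2,"dx":34.6,"dy":11.1,"dz":1.7,"ax":0,"ay":-0.01,"az":-0.8}]'
python3 - <<'E'
from h import *
save("wrist","k_wrist")
for k in("upper_in","lower_in"):
  for r in env.landmark_of("wrist",k): print(k,round(r["conf"],2),np.round(r["at"],4))
go([.570,-.267,.066],-4)
E
```

```text
t: 15.78
position: [0.5701, -0.2692, 0.1883]
tool_rot: [-179.8, -0.5, -4.3]
ft_force: [-0.1, 0.7, -0.7]
grip_width: 0.0376
upper_in 0.66 [ 0.5727 -0.3027  0.0543]
to [ 0.57  -0.267  0.066] yaw -4 d(cm) [-0.12  0.06 12.39] a(rad) [-0.003 -0.01  -0.003] j6~ 69 rows>= 3.0
```

View pics/k_wrist.png

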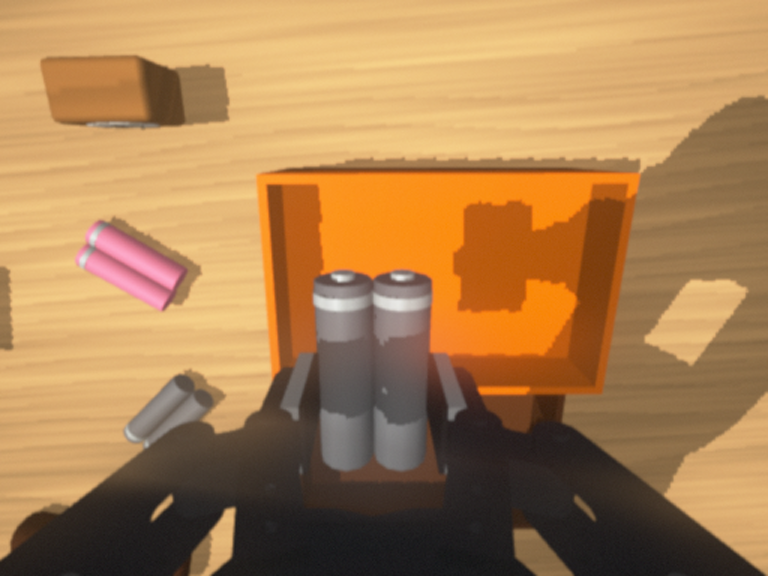

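```bash
python3 - <<'E'
from h import *
W=[ray("wrist",(u/1.5,v/1.5),.095)for u,v in [(258,172),(638,172),(605,392),(272,392)]]
print(np.round(W,3),np.mean(W,axis=0))
print(np.round([ray("wrist",(u/1.5,v/1.5),.188)for u,v in[(372,272),(372,470)]],3))
E
```

```text
[[ 0.641 -0.211  0.095]
 [ 0.627 -0.409  0.095]
 [ 0.497 -0.403  0.095]
 [ 0.511 -0.199  0.095]] [ 0.569      -0.30550086  0.095     ]
[[ 0.608 -0.269  0.188]
 [ 0.526 -0.263  0.188]]
```

```bash
python3 -m handwheel '[{"hand":0.2,"dx":0,"dy":0,"dz":4,"ax":0,"ay":0,"az":0},{"hand":0.2,"dx":0,"dy":0,"dz":8,"ax":0,"ay":0,"az":0},{"hand":0.2,"dx":0,"dy":0,"dz":10.5,"ax":0,"ay":0,"az":0},{"hand":0.2,"dx":0,"dy":0,"dz":11.5,"ax":0,"ay":0,"az":0},{"hand":0.2,"dx":0,"dy":0,"dz":12.2,"ax":0,"ay":0,"az":0},{"hand":0.2,"dx":0,"dy":0,"dz":12.2,"ax":0,"ay":0,"az":0},{"hand":0.2,"dx":0,"dy":0,"dz":12.2,"ax":0,"ay":0,"az":0},{"hand":0.65,"dx":0,"dy":0,"dz":12.2,"ax":0,"ay":0,"az":0},{"hand":0.65,"dx":0,"dy":0,"dz":12.2,"ax":0,"ay":0,"az":0},{"hand":0.65,"dx":0,"dy":0,"dz":12.2,"ax":0,"ay":0,"az":0},{"hand":0.65,"dx":0,"dy":0,"dz":12.2,"ax":0,"ay":0,"az":0}]'
python3 -m handwheel '[{"hand":0.65,"dx":0,"dy":0,"dz":-3,"ax":0,"ay":0,"az":0},{"hand":0.65,"dx":0,"dy":0,"dz":-7,"ax":0,"ay":0,"az":0},{"hand":1,"dx":0,"dy":0,"dz":-11,"ax":0,"ay":0,"az":0},{"hand":1,"dx":0,"dy":0,"dz":-15,"ax":0,"ay":0,"az":0},{"hand":1,"dx":0,"dy":0,"dz":-17,"ax":0,"ay":0,"az":0},{"hand":1,"dx":0,"dy":0,"dz":-17,"ax":0,"ay":0,"az":0}]'
python3 - <<'E'
from h import *
save("wrist","l_wrist"); save("top","l_top")
for k in ["twin1_c","slab1_c","puck1_c"]:
    for r in env.landmark_of("top",k): print(k,round(r["conf"],2),np.round(r["at"],3),np.round(proj("top",r["at"])*1.5))
go([.447,-.086,.13],-50)
E
```

```text
t: 16.85
position: [0.5715, -0.2666, 0.0687]
tool_rot: [-179.8, -0.6, -4.2]
ft_force: [0.7, -0.4, -0.8]
grip_width: 0.0559
t: 17.35
position: [0.5707, -0.2677, 0.2448]
tool_rot: [179.9, -1.0, -4.2]
ft_force: [0.1, -0.9, 0.2]
grip_width: 0.0853
twin1_c 0.88 [ 0.58  -0.086  0.009] [436. 267.]
twin1_c 0.62 [ 0.698 -0.115  0.004] [452. 207.]
twin1_c 0.61 [ 0.446 -0.089  0.009] [437. 337.]
slab1_c 0.69 [0.553 0.065 0.011] [357. 279.]
puck1_c 0.92 [0.775 0.091 0.015] [346. 165.]
puck1_c 0.68 [0.432 0.293 0.044] [231. 340.]
puck1_c 0.24 [ 0.569 -0.306  0.053] [557. 272.]
to [ 0.447 -0.086  0.13 ] yaw -50 d(cm) [-13.62 -17.1   10.67] a(rad) [-0.007 -0.007  0.799] j6~ 129 rows>= 6.4
```

View pics/l_wrist.png

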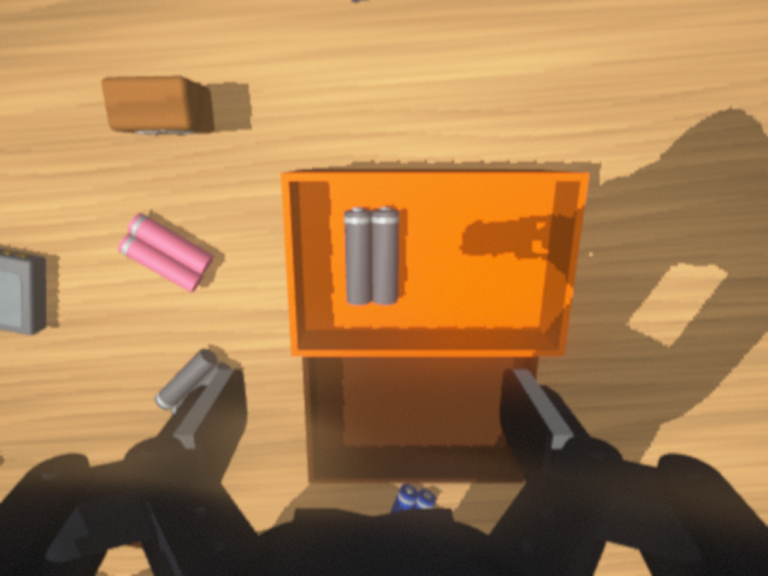

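View pics/l_top.png

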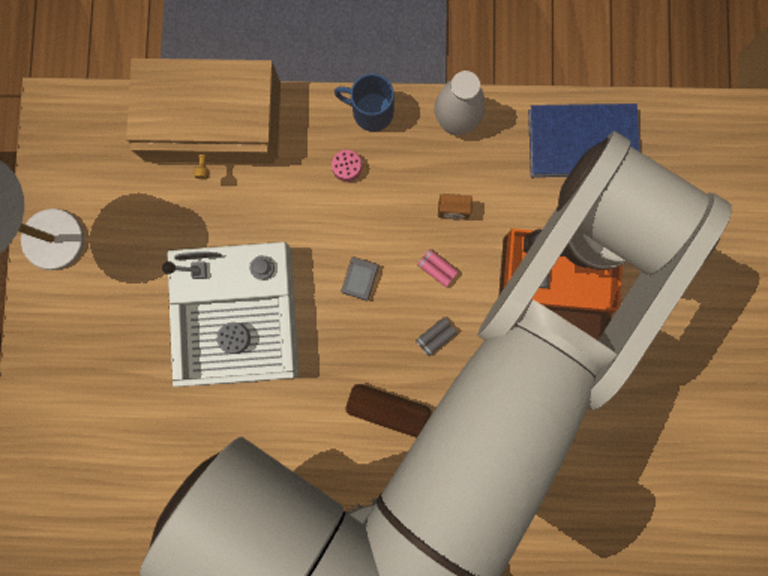

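```bash
python3 -m handwheel '[{"hand":1,"dx":-2.5,"dy":-3,"dz":0,"ax":0,"ay":0,"az":0.1},{"hand":1,"dx":-5,"dy":-6,"dz":0,"ax":0,"ay":0,"az":0.2},{"hand":1,"dx":-7.5,"dy":-9,"dz":1,"ax":0,"ay":0,"az":0.3},{"hand":1,"dx":-10,"dy":-12,"dz":3,"ax":0,"ay":0,"az":0.4},{"hand":1,"dx":-12,"dy":-15,"dz":6,"ax":0,"ay":0,"az":0.5},{"hand":1,"dx":-13.6,"dy":-17.1,"dz":9,"ax":0,"ay":0,"az":0.6},{"hand":1,"dx":-13.6,"dy":-17.1,"dz":10.7,"ax":0,"ay":0,"az":0.7},{"hand":1,"dx":-13.6,"dy":-17.1,"dz":10.7,"ax":0,"ay":0,"az":0.8},{"hand":1,"dx":-13.6,"dy":-17.1,"dz":10.7,"ax":0,"ay":0,"az":0.8},{"hand":1,"dx":-13.6,"dy":-17.1,"dz":10.7,"ax":0,"ay":0,"az":0.8}]'
python3 - <<'E'
from h import *
save("wrist","m_wrist")
E
```

```text
t: 18.43
position: [0.4471, -0.0859, 0.1295]
tool_rot: [-179.5, -0.2, -49.8]
ft_force: [0.8, 0.1, -0.6]
grip_width: 0.0855
```

View pics/m_wrist.png

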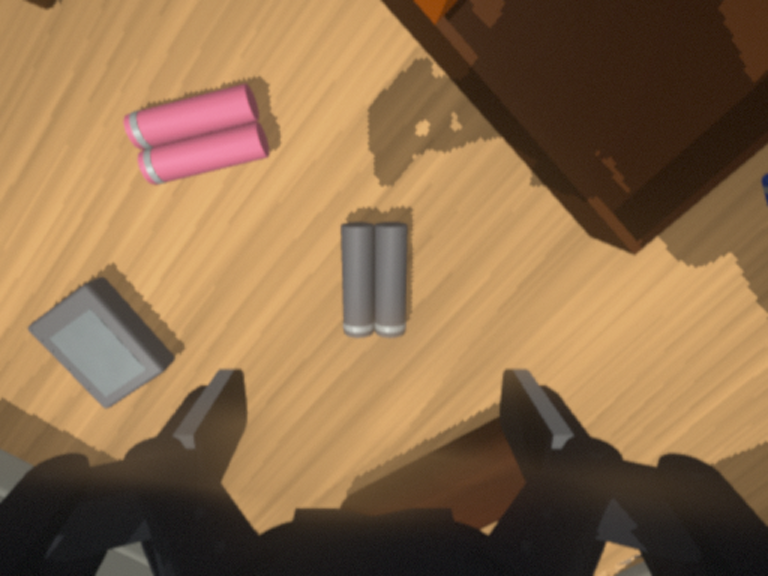

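```bash
python3 - <<'E'
from h import *
c=np.mean([ray("wrist",(u/1.5,v/1.5),.012) for u,v in [(342,225),(408,225),(345,334),(405,334)]],axis=0);print(c)
s=env.get_state();R=Ro.from_euler("xyz",s["tool_rot"],degrees=True)
for uv in [(495,408),(350,490)]:
  for z in(.02,.04):
    p=ray("wrist",(uv[0]/1.5,uv[1]/1.5),z); print(uv,z,np.round(R.inv().apply(p-[c[0],c[1],0]),3))
go([c[0],c[1],.009],-50)
E
```

```text
[ 0.44702574 -0.08520523  0.012     ]
(495, 408) 0.02 [-0.084  0.079 -0.021]
(495, 408) 0.04 [-0.071  0.073 -0.041]
(350, 490) 0.02 [-0.151 -0.018 -0.02 ]
(350, 490) 0.04 [-0.133 -0.016 -0.04 ]
to [ 0.447  -0.0852  0.009 ] yaw -50 d(cm) [-0.15  0.08 12.09] a(rad) [-0.009 -0.004  0.003] j6~ 129 rows>= 2.9
```

```bash
python3 -m handwheel '[{"hand":0.8,"dx":0,"dy":0,"dz":4,"ax":0,"ay":0,"az":0},{"hand":0.8,"dx":-0.1,"dy":0.1,"dz":7,"ax":0,"ay":0,"az":0},{"hand":0.8,"dx":-0.1,"dy":0.1,"dz":10,"ax":0,"ay":0,"az":0},{"hand":0.8,"dx":-0.1,"dy":0.1,"dz":11.6,"ax":0,"ay":0,"az":0},{"hand":0.8,"dx":-0.1,"dy":0.1,"dz":12.1,"ax":0,"ay":0,"az":0},{"hand":0.8,"dx":-0.1,"dy":0.1,"dz":12.1,"ax":0,"ay":0,"az":0},{"hand":0.2,"dx":-0.1,"dy":0.1,"dz":12.1,"ax":0,"ay":0,"az":0},{"hand":0.2,"dx":-0.1,"dy":0.1,"dz":12.1,"ax":0,"ay":0,"az":0},{"hand":0.2,"dx":-0.1,"dy":0.1,"dz":12.1,"ax":0,"ay":0,"az":0},{"hand":0.2,"dx":-0.1,"dy":0.1,"dz":12.1,"ax":0,"ay":0,"az":0},{"hand":0.2,"dx":-0.1,"dy":0.1,"dz":12.1,"ax":0,"ay":0,"az":0},{"hand":0.2,"dx":-0.1,"dy":0.1,"dz":12.1,"ax":0,"ay":0,"az":0}]' 40
python3 -m handwheel '[{"hand":0.2,"dx":0,"dy":0,"dz":-3,"ax":0,"ay":0,"az":0},{"hand":0.2,"dx":0,"dy":0,"dz":-7,"ax":0,"ay":0,"az":0},{"hand":0.2,"dx":0,"dy":0,"dz":-11,"ax":0,"ay":0,"az":0},{"hand":0.2,"dx":0,"dy":0,"dz":-15,"ax":0,"ay":0,"az":0},{"hand":0.2,"dx":0,"dy":0,"dz":-19,"ax":0,"ay":0,"az":0},{"hand":0.2,"dx":0,"dy":0,"dz":-19,"ax":0,"ay":0,"az":0}]'
python3 - <<'E'
from h import *
go([.565,-.352,.19],-4)
E
```

```text
t: 19.48
position: [0.4481, -0.0862, 0.0107]
tool_rot: [-179.4, -0.4, -49.8]
ft_force: [-3.9, -0.2, 12.3]
grip_width: 0.037
t: 19.98
position: [0.4479, -0.0873, 0.2093]
tool_rot: [-179.1, -1.0, -49.8]
ft_force: [0.7, -0.9, 0.9]
grip_width: 0.0365
to [ 0.565 -0.352  0.19 ] yaw -4 d(cm) [27.74  8.19  2.27] a(rad) [-0.009 -0.022 -0.799] j6~ 62 rows>= 7.0
```

```bash
python3 -m handwheel '[{"hand":0.2,"dx":3.5,"dy":1,"dz":0,"ax":0,"ay":0,"az":-0.1},{"hand":0.2,"dx":7,"dy":2,"dz":0,"ax":0,"ay":0,"az":-0.2},{"hand":0.2,"dx":10.5,"dy":3,"dz":0.3,"ax":0,"ay":-0.01,"az":-0.3},{"hand":0.2,"dx":14,"dy":4,"dz":0.7,"ax":0,"ay":-0.01,"az":-0.4},{"hand":0.2,"dx":17.5,"dy":5,"dz":1,"ax":0,"ay":-0.02,"az":-0.5},{"hand":0.2,"dx":21,"dy":6,"dz":1.5,"ax":0,"ay":-0.02,"az":-0.6},{"hand":0.2,"dx":24.5,"dy":7,"dz":2,"ax":-0.01,"ay":-0.02,"az":-0.7},{"hand":0.2,"dx":27.7,"dy":8.2,"dz":2.3,"ax":-0.01,"ay":-0.02,"az":-0.8},{"hand":0.2,"dx":27.7,"dy":8.2,"dz":2.3,"ax":-0.01,"ay":-0.02,"az":-0.8},{"hand":0.2,"dx":27.7,"dy":8.2,"dz":2.3,"ax":-0.01,"ay":-0.02,"az":-0.8}]'
python3 - <<'E'
from h import *
save("wrist","n_wrist")
go([.565,-.352,.067],-4)
E
```

```text
t: 20.82
position: [0.5647, -0.3531, 0.1893]
tool_rot: [179.9, -0.1, -4.0]
ft_force: [-0.1, -0.4, -0.3]
grip_width: 0.0365
to [ 0.565 -0.352  0.067] yaw -4 d(cm) [ 0.02 -0.03 12.29] a(rad) [ 0.002 -0.002 -0.   ] j6~ 62 rows>= 2.9
```

View pics/n_wrist.png

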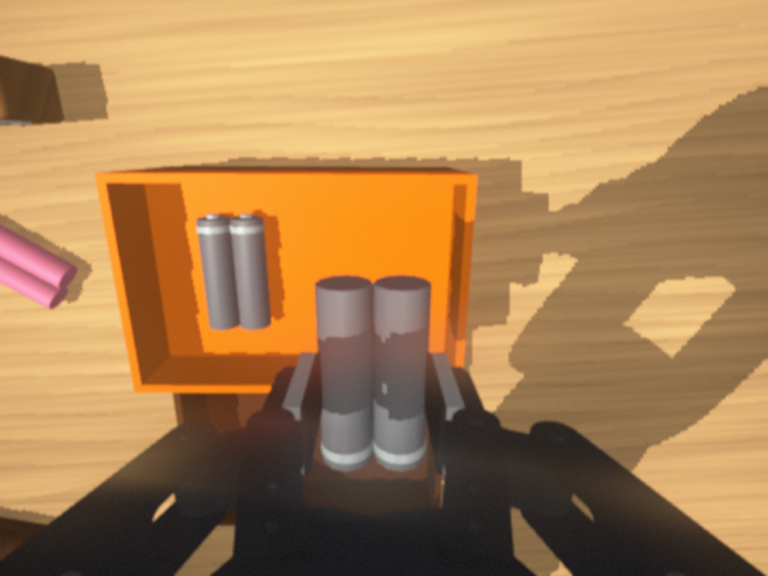

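```bash
python3 -m handwheel '[{"hand":0.2,"dx":0,"dy":-0.7,"dz":4,"ax":0,"ay":0,"az":0},{"hand":0.2,"dx":0,"dy":-0.7,"dz":8,"ax":0,"ay":0,"az":0},{"hand":0.2,"dx":0,"dy":-0.7,"dz":10.5,"ax":0,"ay":0,"az":0},{"hand":0.2,"dx":0,"dy":-0.7,"dz":11.5,"ax":0,"ay":0,"az":0},{"hand":0.2,"dx":0,"dy":-0.7,"dz":12.2,"ax":0,"ay":0,"az":0},{"hand":0.2,"dx":0,"dy":-0.7,"dz":12.2,"ax":0,"ay":0,"az":0},{"hand":0.2,"dx":0,"dy":-0.7,"dz":12.2,"ax":0,"ay":0,"az":0},{"hand":0.6,"dx":0,"dy":-0.7,"dz":12.2,"ax":0,"ay":0,"az":0},{"hand":0.6,"dx":0,"dy":-0.7,"dz":12.2,"ax":0,"ay":0,"az":0},{"hand":0.6,"dx":0,"dy":-0.7,"dz":12.2,"ax":0,"ay":0,"az":0},{"hand":0.6,"dx":0,"dy":-0.7,"dz":12.2,"ax":0,"ay":0,"az":0}]'
python3 -m handwheel '[{"hand":0.6,"dx":0,"dy":0,"dz":-3,"ax":0,"ay":0,"az":0},{"hand":0.6,"dx":0,"dy":0,"dz":-7,"ax":0,"ay":0,"az":0},{"hand":1,"dx":0,"dy":0,"dz":-11,"ax":0,"ay":0,"az":0},{"hand":1,"dx":0,"dy":0,"dz":-15,"ax":0,"ay":0,"az":0},{"hand":1,"dx":0,"dy":0,"dz":-17,"ax":0,"ay":0,"az":0},{"hand":1,"dx":0,"dy":0,"dz":-17,"ax":0,"ay":0,"az":0}]'
python3 - <<'E'
from h import *
save("wrist","o_wrist"); save("scene","o_scene")
for k in ["twin1_c","slab1_c","puck1_c"]:
    for r in env.landmark_of("scene",k): print(k,round(r["conf"],2),np.round(r["at"],3),np.round(proj("scene",r["at"])*1.5))
go([.553,.063,.14],-15)
E
```

```text
t: 21.78
position: [0.5655, -0.3455, 0.0686]
tool_rot: [179.9, -0.1, -4.0]
ft_force: [-0.8, 0.8, -0.6]
grip_width: 0.0511
t: 22.28
position: [0.5662, -0.3458, 0.2449]
tool_rot: [179.6, -0.5, -4.0]
ft_force: [0.4, -0.4, 0.2]
grip_width: 0.0856
twin1_c 0.8 [ 0.565 -0.345  0.065] [167. 369.]
twin1_c 0.74 [ 0.582 -0.085  0.007] [332. 373.]
twin1_c 0.72 [ 0.274 -0.287  0.01 ] [215. 293.]
slab1_c 0.97 [0.556 0.065 0.008] [411. 349.]
puck1_c 0.83 [0.437 0.286 0.044] [499. 281.]
puck1_c 0.82 [0.777 0.093 0.013] [470. 437.]
to [0.553 0.063 0.14 ] yaw -15 d(cm) [ -4.04 -40.61   9.66] a(rad) [ 0.001 -0.001  0.192] j6~ 111 rows>= 10.1
```

View pics/o_wrist.png

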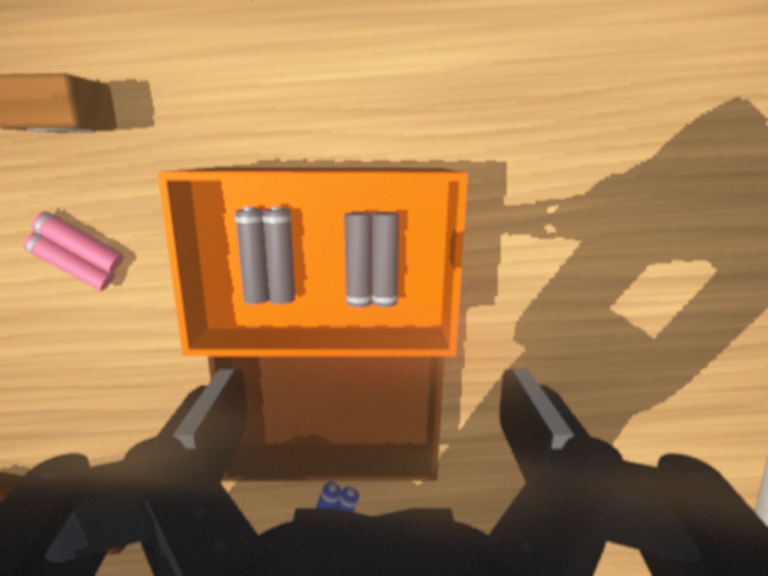

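View pics/o_scene.png

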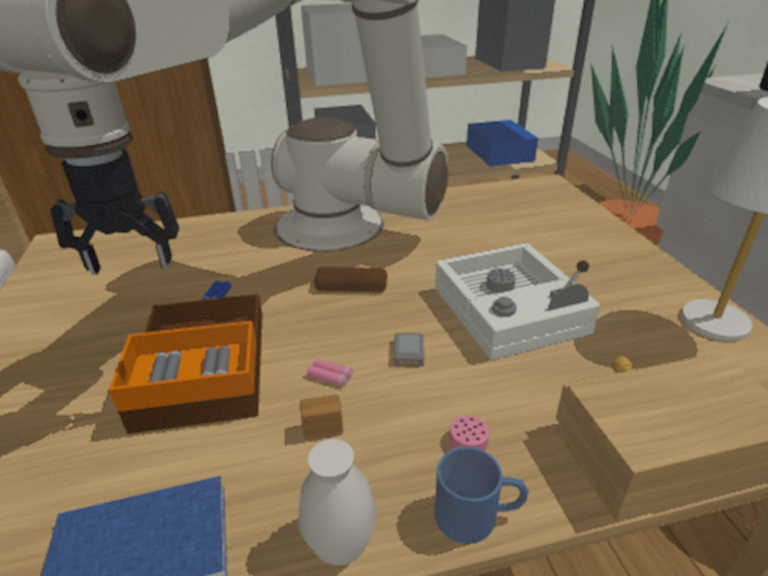

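```bash
python3 -m handwheel '[{"hand":1,"dx":-0.4,"dy":-4,"dz":0,"ax":0,"ay":0,"az":0.02},{"hand":1,"dx":-0.8,"dy":-8,"dz":0,"ax":0,"ay":0,"az":0.04},{"hand":1,"dx":-1.2,"dy":-12,"dz":0,"ax":0,"ay":0,"az":0.06},{"hand":1,"dx":-1.6,"dy":-16,"dz":0,"ax":0,"ay":0,"az":0.08},{"hand":1,"dx":-2,"dy":-20,"dz":0.5,"ax":0,"ay":0,"az":0.1},{"hand":1,"dx":-2.5,"dy":-24,"dz":1,"ax":0,"ay":0,"az":0.12},{"hand":1,"dx":-3,"dy":-28,"dz":2,"ax":0,"ay":0,"az":0.14},{"hand":1,"dx":-3.5,"dy":-32,"dz":4,"ax":0,"ay":0,"az":0.16},{"hand":1,"dx":-3.8,"dy":-36,"dz":6,"ax":0,"ay":0,"az":0.18},{"hand":1,"dx":-4,"dy":-39,"dz":8,"ax":0,"ay":0,"az":0.19},{"hand":1,"dx":-4,"dy":-40.6,"dz":9.6,"ax":0,"ay":0,"az":0.19},{"hand":1,"dx":-4,"dy":-40.6,"dz":9.6,"ax":0,"ay":0,"az":0.19},{"hand":1,"dx":-4,"dy":-40.6,"dz":9.6,"ax":0,"ay":0,"az":0.19}]'
python3 - <<'E'
from h import *
save("wrist","p_wrist")
for r in env.landmark_of("wrist","slab1_c"): print(round(r["conf"],2),np.round(r["at"],4),np.round(proj("wrist",r["at"])*1.5))
for r in env.masks_of("wrist","slab1_c"):
        m=r["region"].astype(np.uint8); c,_=cv2.findContours(m,0,1); q=max(c,key=len)
        W=np.array([ray("wrist",p,.015)[:2] for p in q[:,0].astype(float)],dtype=np.float32)
        print(round(r["conf"],2),cv2.minAreaRect(W))
E
```

```text
t: 23.62
position: [0.5525, 0.0637, 0.139]
tool_rot: [179.9, 0.1, -14.8]
ft_force: [-0.3, -0.6, 0.1]
grip_width: 0.0851
0.55 [0.5567 0.063  0.0084] [371. 269.]
0.9 ((0.55579674243927, 0.061363667249679565), (0.05572368949651718, 0.07556352764368057), 73.85624694824219)
```

View pics/p_wrist.png

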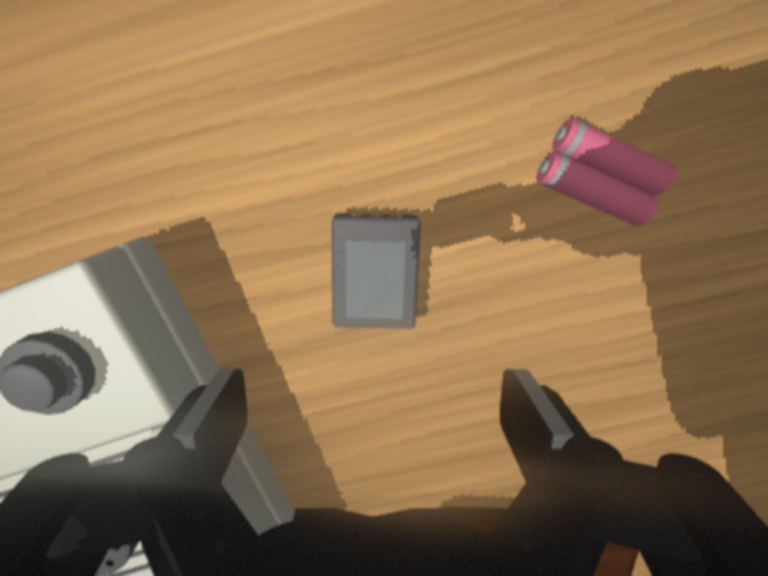

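```bash
python3 -c "
from h import *
go([.555,.062,.010],-16)"
python3 -m handwheel '[{"hand":1,"dx":0.2,"dy":0.2,"dz":4,"ax":0,"ay":0,"az":0.02},{"hand":1,"dx":0.3,"dy":0.2,"dz":8,"ax":0,"ay":0,"az":0.02},{"hand":1,"dx":0.3,"dy":0.2,"dz":11,"ax":0,"ay":0,"az":0.02},{"hand":1,"dx":0.3,"dy":0.2,"dz":12.4,"ax":0,"ay":0,"az":0.02},{"hand":1,"dx":0.3,"dy":0.2,"dz":12.9,"ax":0,"ay":0,"az":0.02},{"hand":1,"dx":0.3,"dy":0.2,"dz":12.9,"ax":0,"ay":0,"az":0.02},{"hand":0.3,"dx":0.3,"dy":0.2,"dz":12.9,"ax":0,"ay":0,"az":0.02},{"hand":0.3,"dx":0.3,"dy":0.2,"dz":12.9,"ax":0,"ay":0,"az":0.02},{"hand":0.3,"dx":0.3,"dy":0.2,"dz":12.9,"ax":0,"ay":0,"az":0.02},{"hand":0.3,"dx":0.3,"dy":0.2,"dz":12.9,"ax":0,"ay":0,"az":0.02},{"hand":0.3,"dx":0.3,"dy":0.2,"dz":12.9,"ax":0,"ay":0,"az":0.02},{"hand":0.3,"dx":0.3,"dy":0.2,"dz":12.9,"ax":0,"ay":0,"az":0.02}]' 40
python3 -m handwheel '[{"hand":0.3,"dx":0,"dy":0,"dz":-3,"ax":0,"ay":0,"az":0},{"hand":0.3,"dx":0,"dy":0,"dz":-7,"ax":0,"ay":0,"az":0},{"hand":0.3,"dx":0,"dy":0,"dz":-11,"ax":0,"ay":0,"az":0},{"hand":0.3,"dx":0,"dy":0,"dz":-15,"ax":0,"ay":0,"az":0},{"hand":0.3,"dx":0,"dy":0,"dz":-19,"ax":0,"ay":0,"az":0},{"hand":0.3,"dx":0,"dy":0,"dz":-19,"ax":0,"ay":0,"az":0}]'
python3 - <<'E'
from h import *
save("wrist","q_wrist")
go([.430,-.298,.19],-4)
E
```

```text
to [0.555 0.062 0.01 ] yaw -16 d(cm) [ 0.11 -0.05 13.11] a(rad) [ 0.001 -0.002  0.018] j6~ 112 rows>= 3.1
t: 24.77
position: [0.5572, 0.059, 0.0141]
tool_rot: [180.0, -0.3, -16.1]
ft_force: [-3.8, -1.6, 12.9]
grip_width: 0.0521
t: 25.27
position: [0.5587, 0.0594, 0.2133]
tool_rot: [-179.9, -0.9, -16.1]
ft_force: [1.1, -0.4, -0.4]
grip_width: 0.0514
to [ 0.43  -0.298  0.19 ] yaw -4 d(cm) [-2.42 37.88  1.86] a(rad) [ 0.    -0.013 -0.211] j6~ 59 rows>= 9.1
```

View pics/q_wrist.png

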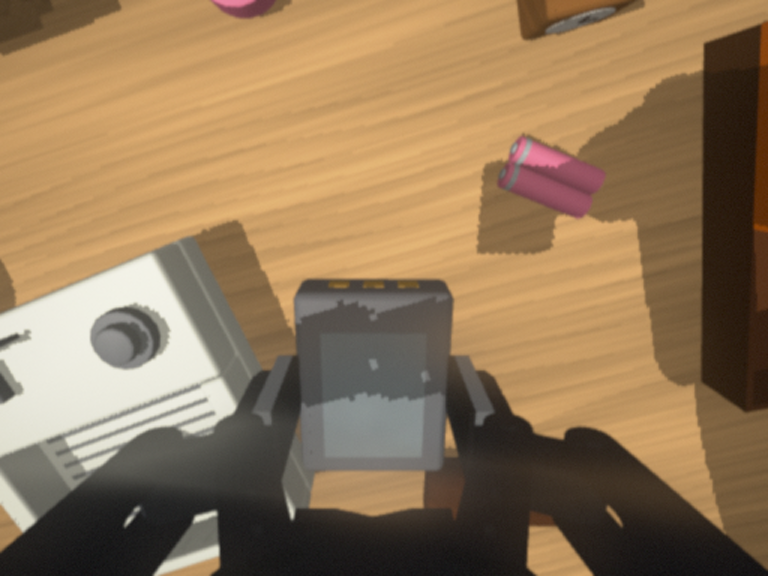

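```bash
python3 -m handwheel '[{"hand":0.3,"dx":-0.2,"dy":4,"dz":0,"ax":0,"ay":0,"az":-0.02},{"hand":0.3,"dx":-0.5,"dy":8,"dz":0,"ax":0,"ay":0,"az":-0.05},{"hand":0.3,"dx":-0.8,"dy":12,"dz":0.3,"ax":0,"ay":-0.01,"az":-0.08},{"hand":0.3,"dx":-1,"dy":16,"dz":0.6,"ax":0,"ay":-0.01,"az":-0.1},{"hand":0.3,"dx":-1.3,"dy":20,"dz":1,"ax":0,"ay":-0.01,"az":-0.12},{"hand":0.3,"dx":-1.6,"dy":24,"dz":1.2,"ax":0,"ay":-0.01,"az":-0.14},{"hand":0.3,"dx":-1.8,"dy":28,"dz":1.4,"ax":0,"ay":-0.01,"az":-0.16},{"hand":0.3,"dx":-2,"dy":32,"dz":1.6,"ax":0,"ay":-0.01,"az":-0.18},{"hand":0.3,"dx":-2.2,"dy":36,"dz":1.8,"ax":0,"ay":-0.01,"az":-0.2},{"hand":0.3,"dx":-2.4,"dy":37.9,"dz":1.9,"ax":0,"ay":-0.01,"az":-0.21},{"hand":0.3,"dx":-2.4,"dy":37.9,"dz":1.9,"ax":0,"ay":-0.01,"az":-0.21},{"hand":0.3,"dx":-2.4,"dy":37.9,"dz":1.9,"ax":0,"ay":-0.01,"az":-0.21}]'
python3 - <<'E'
from h import *
save("wrist","r_wrist")
for k in("upper_in","lower_in"):
  for r in env.landmark_of("wrist",k): print(k,round(r["conf"],2),np.round(r["at"],4))
go([.428,-.298,.021],-4)
E
```

```text
t: 26.32
position: [0.4295, -0.2988, 0.1889]
tool_rot: [-180.0, -0.1, -4.2]
ft_force: [0.5, 0.7, -1.2]
grip_width: 0.0515
upper_in 0.92 [ 0.57   -0.3053  0.0534]
lower_in 0.71 [ 0.4284 -0.2996  0.0044]
to [ 0.428 -0.298  0.021] yaw -4 d(cm) [-0.28  0.09 16.85] a(rad) [ 0.    -0.003 -0.   ] j6~ 59 rows>= 4.0
```

View pics/r_wrist.png

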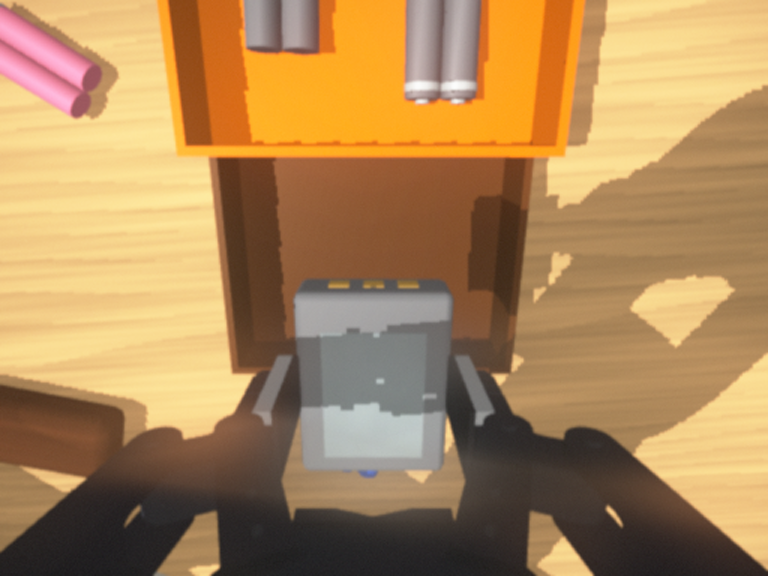

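```bash
python3 -m handwheel '[{"hand":0.3,"dx":-0.2,"dy":0,"dz":4,"ax":0,"ay":0,"az":0},{"hand":0.3,"dx":-0.2,"dy":0,"dz":8,"ax":0,"ay":0,"az":0},{"hand":0.3,"dx":-0.2,"dy":0,"dz":12,"ax":0,"ay":0,"az":0},{"hand":0.3,"dx":-0.2,"dy":0,"dz":15,"ax":0,"ay":0,"az":0},{"hand":0.3,"dx":-0.2,"dy":0,"dz":16.3,"ax":0,"ay":0,"az":0},{"hand":0.3,"dx":-0.2,"dy":0,"dz":16.7,"ax":0,"ay":0,"az":0},{"hand":0.3,"dx":-0.2,"dy":0,"dz":16.7,"ax":0,"ay":0,"az":0},{"hand":0.3,"dx":-0.2,"dy":0,"dz":16.7,"ax":0,"ay":0,"az":0},{"hand":0.8,"dx":-0.2,"dy":0,"dz":16.7,"ax":0,"ay":0,"az":0},{"hand":0.8,"dx":-0.2,"dy":0,"dz":16.7,"ax":0,"ay":0,"az":0},{"hand":0.8,"dx":-0.2,"dy":0,"dz":16.7,"ax":0,"ay":0,"az":0},{"hand":0.8,"dx":-0.2,"dy":0,"dz":16.7,"ax":0,"ay":0,"az":0}]'
python3 -m handwheel '[{"hand":0.8,"dx":0,"dy":0,"dz":-3,"ax":0,"ay":0,"az":0},{"hand":0.8,"dx":0,"dy":0,"dz":-7,"ax":0,"ay":0,"az":0},{"hand":1,"dx":0,"dy":0,"dz":-11,"ax":0,"ay":0,"az":0},{"hand":1,"dx":0,"dy":0,"dz":-15,"ax":0,"ay":0,"az":0},{"hand":1,"dx":0,"dy":0,"dz":-19,"ax":0,"ay":0,"az":0},{"hand":1,"dx":0,"dy":0,"dz":-22,"ax":0,"ay":0,"az":0},{"hand":1,"dx":0,"dy":0,"dz":-23,"ax":0,"ay":0,"az":0},{"hand":1,"dx":0,"dy":0,"dz":-23,"ax":0,"ay":0,"az":0}]'
python3 - <<'E'
from h import *
save("wrist","s_wrist"); save("scene","s_scene"); save("top","s_top")
for k in ["twin1_c","slab1_c","puck1_c","lever_knob"]:
    for r in env.landmark_of("scene",k): print(k,round(r["conf"],2),np.round(r["at"],3),np.round(proj("scene",r["at"])*1.5))
go([.557,.35,.26],5)
E
```

```text
t: 27.47
position: [0.4291, -0.2974, 0.0232]
tool_rot: [180.0, -0.2, -4.0]
ft_force: [0.5, -0.0, -0.4]
grip_width: 0.0679
t: 28.13
position: [0.4289, -0.2978, 0.2563]
tool_rot: [179.8, -0.4, -4.0]
ft_force: [-0.8, -0.4, 0.5]
grip_width: 0.0856
twin1_c 0.82 [ 0.564 -0.347  0.065] [166. 369.]
twin1_c 0.79 [ 0.581 -0.083  0.008] [333. 373.]
twin1_c 0.55 [ 0.276 -0.286  0.01 ] [215. 293.]
twin1_c 0.16 [ 0.694 -0.111 -0.005] [327. 430.]
slab1_c 0.59 [ 0.428 -0.294  0.014] [209. 336.]
puck1_c 0.71 [0.775 0.094 0.016] [470. 434.]
puck1_c 0.6 [0.436 0.287 0.044] [500. 281.]
lever_knob 0.64 [0.551 0.388 0.134] [583. 264.]
to [0.557 0.35  0.26 ] yaw 5 d(cm) [  8.34 -65.44  -0.76] a(rad) [-0.    -0.002 -0.157] j6~ 117 rows>= 15.8
```

View pics/s_wrist.png

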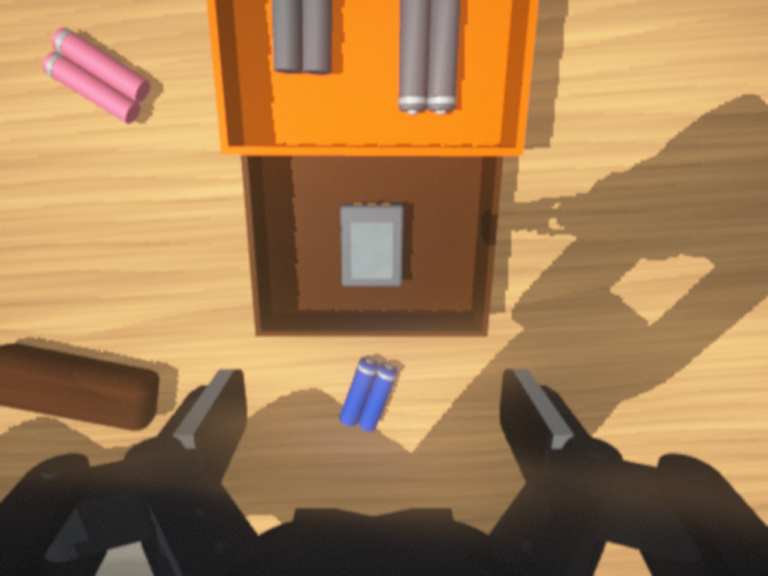

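View pics/s_scene.png

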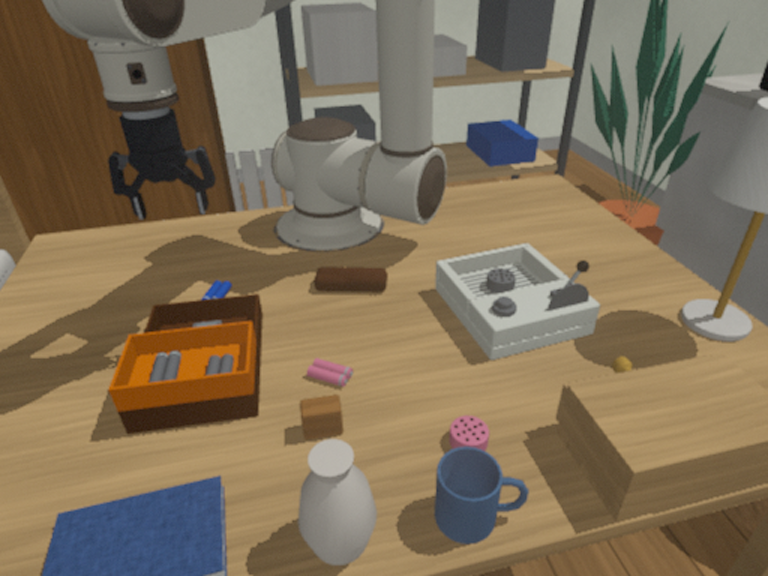

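View pics/s_top.png

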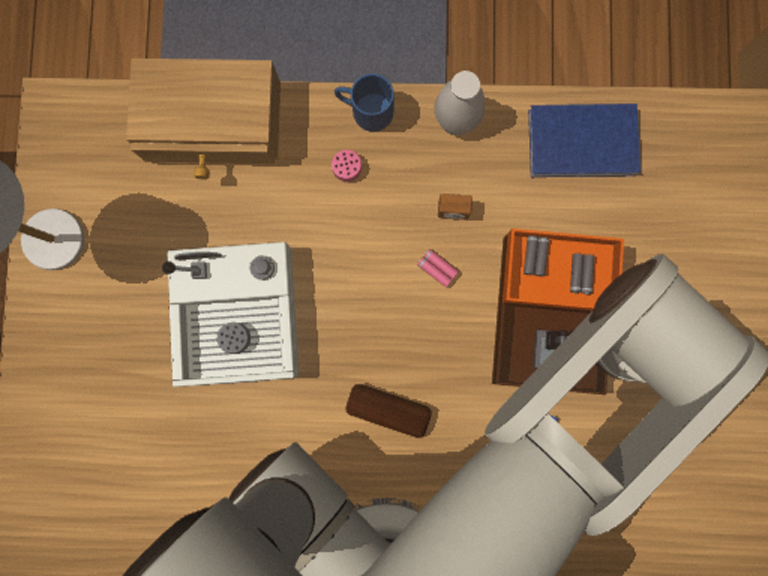

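```bash
python3 -c "
from h import *
go([.550,.380,.26],5)"
python3 -m handwheel '[{"hand":1,"dx":0.5,"dy":-4,"dz":0,"ax":0,"ay":0,"az":-0.01},{"hand":1,"dx":7.4,"dy":-68.5,"dz":-0.5,"ax":0,"ay":0,"az":-0.16},{"hand":1,"dx":7.4,"dy":-68.5,"dz":-0.5,"ax":0,"ay":0,"az":-0.16},{"hand":1,"dx":7.4,"dy":-68.5,"dz":-0.5,"ax":0,"ay":0,"az":-0.16},{"hand":1,"dx":7.4,"dy":-68.5,"dz":-0.5,"ax":0,"ay":0,"az":-0.16},{"hand":1,"dx":7.4,"dy":-68.5,"dz":-0.5,"ax":0,"ay":0,"az":-0.16},{"hand":1,"dx":7.4,"dy":-68.5,"dz":-0.5,"ax":0,"ay":0,"az":-0.16},{"hand":1,"dx":7.4,"dy":-68.5,"dz":-0.5,"ax":0,"ay":0,"az":-0.16},{"hand":1,"dx":7.4,"dy":-68.5,"dz":-0.5,"ax":0,"ay":0,"az":-0.16},{"hand":1,"dx":7.4,"dy":-68.5,"dz":-0.5,"ax":0,"ay":0,"az":-0.16},{"hand":1,"dx":7.4,"dy":-68.5,"dz":-0.5,"ax":0,"ay":0,"az":-0.16},{"hand":1,"dx":7.4,"dy":-68.5,"dz":-0.5,"ax":0,"ay":0,"az":-0.16},{"hand":1,"dx":7.4,"dy":-68.5,"dz":-0.5,"ax":0,"ay":0,"az":-0.16},{"hand":1,"dx":7.4,"dy":-68.5,"dz":-0.5,"ax":0,"ay":0,"az":-0.16},{"hand":1,"dx":7.4,"dy":-68.5,"dz":-0.5,"ax":0,"ay":0,"az":-0.16},{"hand":1,"dx":7.4,"dy":-68.5,"dz":-0.5,"ax":0,"ay":0,"az":-0.16},{"hand":1,"dx":7.4,"dy":-68.5,"dz":-0.5,"ax":0,"ay":0,"az":-0.16},{"hand":1,"dx":7.4,"dy":-68.5,"dz":-0.5,"ax":0,"ay":0,"az":-0.16},{"hand":1,"dx":7.4,"dy":-68.5,"dz":-0.5,"ax":0,"ay":0,"az":-0.16},{"hand":1,"dx":7.4,"dy":-68.5,"dz":-0.5,"ax":0,"ay":0,"az":-0.16}]'
python3 -c "
from h import *
go([.550,.380,.26],5)
save('wrist','t_wrist')
for k in ['lever_knob','lever_pivot','start_top']:
    for r in env.landmark_of('wrist',k): print(k,round(r['conf'],2),np.round(r['at'],4))
"
```

```text
to [0.55 0.38 0.26] yaw 5 d(cm) [  7.43 -68.38  -0.76] a(rad) [-0.    -0.002 -0.157] j6~ 120 rows>= 16.5
t: 30.15
position: [0.5497, 0.3807, 0.2567]
tool_rot: [180.0, -0.1, 5.2]
ft_force: [-1.0, -0.2, 0.9]
grip_width: 0.0855
to [0.55 0.38 0.26] yaw 5 d(cm) [ 0.03  0.07 -0.33] a(rad) [ 0.001 -0.001  0.003] j6~ 120 rows>= 0.1
lever_knob 0.74 [0.555  0.3897 0.1355]
lever_pivot 0.76 [0.5538 0.3563 0.0772]
lever_pivot 0.17 [0.5505 0.3899 0.1322]
start_top 0.74 [0.5619 0.2347 0.0904]
```

```bash
python3 -c "
from h import *
im=cv2.imread('pics/t_wrist.png'); print(im.shape)
cv2.imwrite('pics/t_zoom.png',cv2.resize(im[180:360,250:500],None,fx=3,fy=3,interpolation=2))
for z in(.07,.078,.084):print(z)
for P in [[.555,.352,.078],[.555,.352,.07],[.555,.352,.09]]: print(proj('wrist',P)*1.5)
"
```

```text
(576, 768, 3)
0.07
0.078
0.084
[411.59980688 254.08893266]
[410.72335853 251.7170127 ]
[412.9930564  257.85946444]
```

View pics/t_zoom.png

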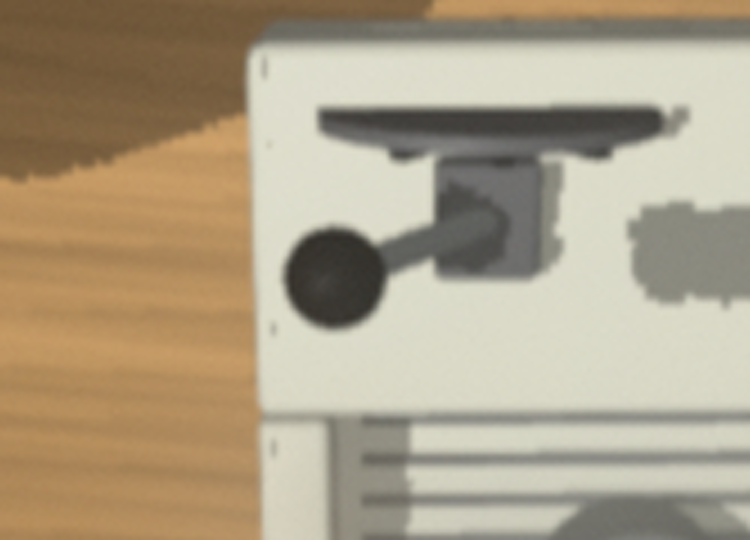

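```bash
python3 -c "
from h import *
for P in [[.555,.3515,.078],[.578,.3535,.078],[.578,.3535,.12]]: print(proj('wrist',P)*1.5)
print('obs block 412.8, disc 413.5; inverse:', ray('wrist',(412.8/1.5,255/1.5),.078),ray('wrist',(413.5/1.5,222/1.5),.085))
go([.552,.380,.115],5)"
```

```text
[412.26066075 254.14644694]
[413.17295635 223.50894223]
[418.88330829 234.04160186]
obs block 412.8, disc 413.5; inverse: [0.55438264 0.35101986 0.078     ] [0.58017471 0.35413532 0.085     ]
to [0.552 0.38  0.115] yaw 5 d(cm) [ 0.17  0.04 14.27] a(rad) [ 0.    -0.003  0.002] j6~ 120 rows>= 3.4
```

```bash
python3 -m handwheel '[{"hand":1,"dx":0.2,"dy":0,"dz":4,"ax":0,"ay":0,"az":0},{"hand":1,"dx":0.2,"dy":0,"dz":8,"ax":0,"ay":0,"az":0},{"hand":1,"dx":0.2,"dy":0,"dz":11,"ax":0,"ay":0,"az":0},{"hand":1,"dx":0.2,"dy":0,"dz":13.5,"ax":0,"ay":0,"az":0},{"hand":1,"dx":0.2,"dy":0,"dz":14.3,"ax":0,"ay":0,"az":0},{"hand":1,"dx":0.2,"dy":0,"dz":14.3,"ax":0,"ay":0,"az":0},{"hand":1,"dx":0.2,"dy":1,"dz":14.3,"ax":0,"ay":0,"az":0},{"hand":1,"dx":0.2,"dy":2,"dz":14.3,"ax":0,"ay":0,"az":0},{"hand":1,"dx":0.2,"dy":2.8,"dz":14.3,"ax":0,"ay":0,"az":0},{"hand":1,"dx":0.2,"dy":2.8,"dz":14.3,"ax":0,"ay":0,"az":0},{"hand":1,"dx":0.2,"dy":2.8,"dz":14.3,"ax":0,"ay":0,"az":0}]'
python3 -c "
from h import *
save('wrist','u_wrist')
go([.552,.351,.115],5)"
```

```text
t: 31.27
position: [0.5553, 0.3518, 0.116]
tool_rot: [-180.0, -0.2, 5.0]
ft_force: [-0.6, -0.1, 0.1]
grip_width: 0.0855
to [0.552 0.351 0.115] yaw 5 d(cm) [-0.31  0.09  0.05] a(rad) [-0.    -0.003  0.001] j6~ 117 rows>= 0.1
```

View pics/u_wrist.png

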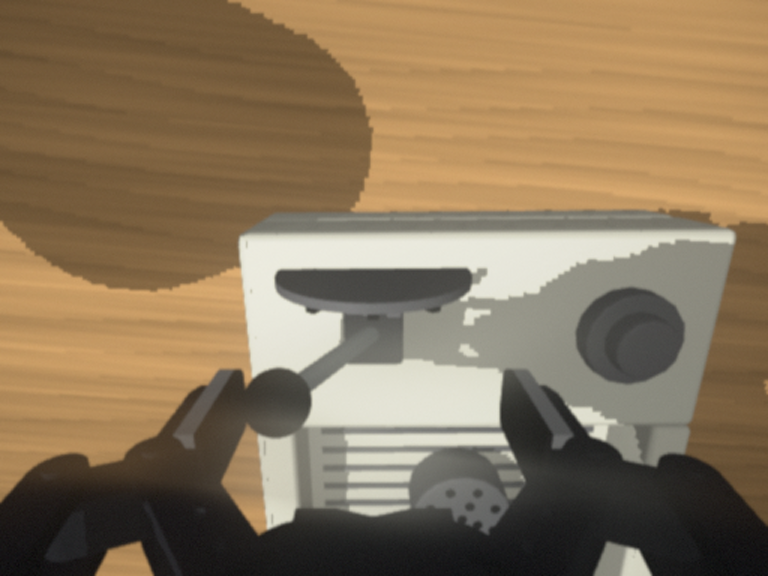

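```bash
python3 -m handwheel '[{"hand":0.8,"dx":-0.2,"dy":0.05,"dz":0,"ax":0,"ay":0,"az":0},{"hand":0.7,"dx":-0.2,"dy":0.05,"dz":0,"ax":0,"ay":0,"az":0},{"hand":0.6,"dx":-0.2,"dy":0.05,"dz":0,"ax":0,"ay":0,"az":0},{"hand":0.5,"dx":-0.2,"dy":0.05,"dz":0,"ax":0,"ay":0,"az":0},{"hand":0.4,"dx":-0.2,"dy":0.05,"dz":0,"ax":0,"ay":0,"az":0},{"hand":0.3,"dx":-0.2,"dy":0.05,"dz":0,"ax":0,"ay":0,"az":0},{"hand":0.25,"dx":-0.2,"dy":0.05,"dz":0,"ax":0,"ay":0,"az":0},{"hand":0.22,"dx":-0.2,"dy":0.05,"dz":0,"ax":0,"ay":0,"az":0},{"hand":0.22,"dx":-0.2,"dy":0.05,"dz":0,"ax":0,"ay":0,"az":0},{"hand":0.22,"dx":-0.2,"dy":0.05,"dz":0,"ax":0,"ay":0,"az":0}]' 20
python3 -c "
from h import *
save('wrist','v_wrist');save('scene','v_scene',(320,140,420,240),6)"
```

```text
t: 32.15
position: [0.5531, 0.3515, 0.1155]
tool_rot: [-180.0, -0.2, 5.1]
ft_force: [-0.3, 2.3, 2.2]
grip_width: 0.0203
```

View pics/v_wrist.png

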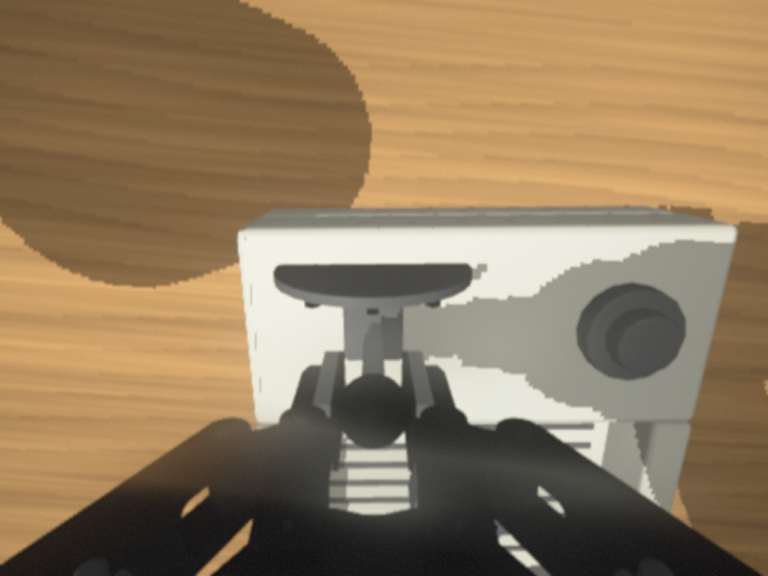

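View pics/v_scene.png

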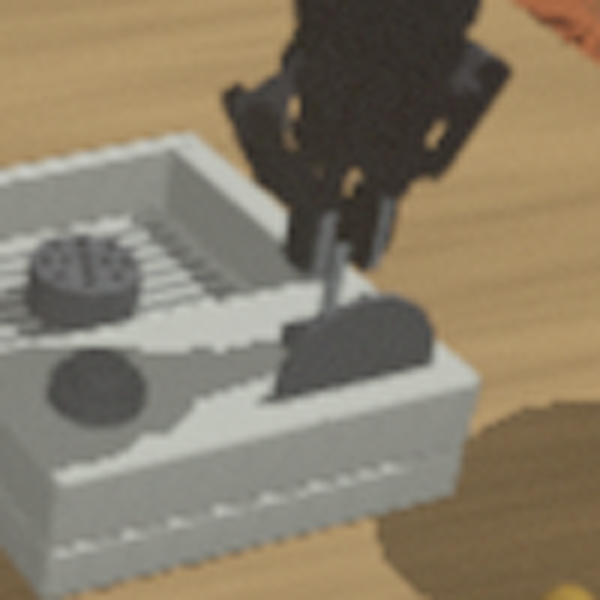

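```bash
python3 -m handwheel '[{"hand":0.4,"dx":0,"dy":0,"dz":0,"ax":0,"ay":0,"az":0},{"hand":0.6,"dx":0,"dy":0,"dz":0,"ax":0,"ay":0,"az":0},{"hand":0.8,"dx":0,"dy":0,"dz":0,"ax":0,"ay":0,"az":0},{"hand":0.8,"dx":0,"dy":0,"dz":0,"ax":0,"ay":0,"az":0},{"hand":0.8,"dx":0,"dy":0,"dz":0,"ax":0,"ay":0,"az":0},{"hand":0.8,"dx":0,"dy":0,"dz":-3,"ax":0,"ay":0,"az":0},{"hand":0.8,"dx":0,"dy":0,"dz":-7,"ax":0,"ay":0,"az":0},{"hand":0.8,"dx":0,"dy":0,"dz":-11,"ax":0,"ay":0,"az":0},{"hand":0.8,"dx":0,"dy":0,"dz":-14,"ax":0,"ay":0,"az":0},{"hand":0.8,"dx":0,"dy":0,"dz":-14,"ax":0,"ay":0,"az":0},{"hand":0.8,"dx":0,"dy":0,"dz":-14,"ax":0,"ay":0,"az":0}]'
python3 -c "
from h import *
save('wrist','w_wrist')
for k in ['lever_knob','lever_pivot','start_top']:
    for r in env.landmark_of('wrist',k): print(k,round(r['conf'],2),np.round(r['at'],4))
save('scene','w_scene',(320,140,420,240),6)
for k in ['lever_knob','lever_pivot','start_top']:
    for r in env.landmark_of('scene',k): print(k,round(r['conf'],2),np.round(r['at'],4))
go([.563,.2355,.16],5)
st()
"
```

```text
t: 33.17
position: [0.5531, 0.3516, 0.2576]
tool_rot: [-179.9, -0.4, 5.1]
ft_force: [-0.2, -0.2, -1.3]
grip_width: 0.068
lever_knob 0.97 [0.5554 0.3547 0.1439]
lever_pivot 0.98 [0.5511 0.3501 0.0814]
start_top 0.91 [0.5642 0.2354 0.09  ]
lever_knob 0.52 [0.5577 0.3471 0.1435]
lever_knob 0.22 [0.4365 0.2876 0.0422]
lever_pivot 0.82 [0.5563 0.3491 0.0753]
lever_pivot 0.38 [ 0.5686 -0.3039  0.0532]
start_top 0.42 [0.5596 0.2367 0.0903]
to [0.563  0.2355 0.16  ] yaw 5 d(cm) [ 0.   11.63  9.48] a(rad) [ 0.    -0.002  0.001] j6~ 108 rows>= 3.6
t 33.57 [0.5525 0.3513 0.2548] [ 1.8e+02 -1.0e-01  5.1e+00] F [-0.5  0.8 -0.7] w 0.0682
```

View pics/w_wrist.png

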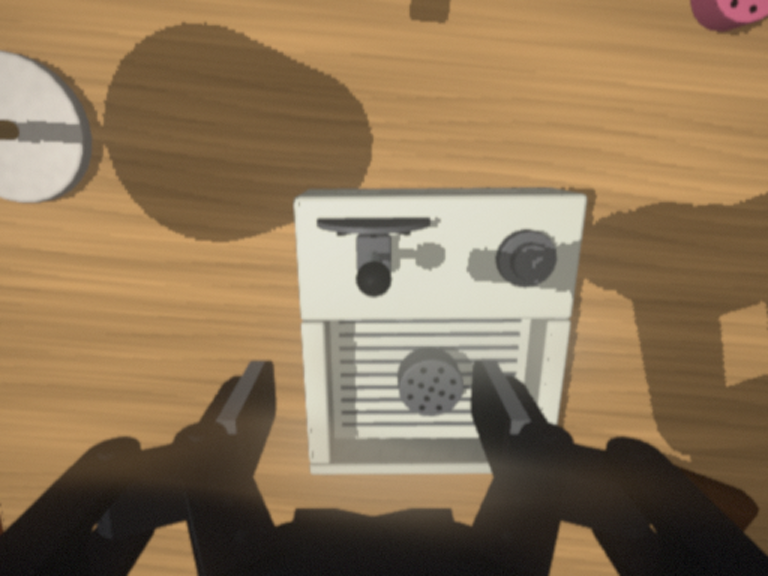

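View pics/w_scene.png

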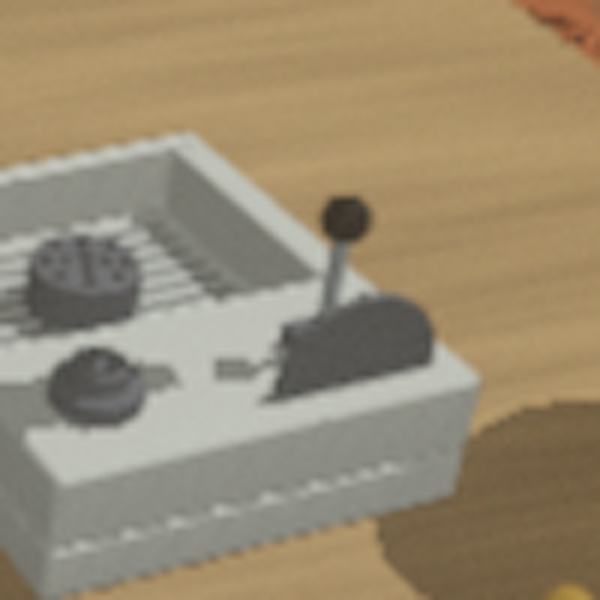

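```bash
python3 -c "
from h import *
for y in (.347,.3513,.355): print(y, proj('scene',[.555,.3513,.078]),proj('scene',[.555,y,.143]))
print('obs knob', 320+345/6,140+217/6)
"
python3 -m handwheel '[{"hand":0.4,"dx":0,"dy":4,"dz":0,"ax":0,"ay":0,"az":0},{"hand":0.2,"dx":0,"dy":8,"dz":0,"ax":0,"ay":0,"az":0},{"hand":0,"dx":0,"dy":11.6,"dz":0,"ax":0,"ay":0,"az":0},{"hand":0,"dx":0,"dy":11.6,"dz":3,"ax":0,"ay":0,"az":0},{"hand":0,"dx":0,"dy":11.6,"dz":6,"ax":0,"ay":0,"az":0},{"hand":0,"dx":0,"dy":11.6,"dz":9,"ax":0,"ay":0,"az":0},{"hand":0,"dx":0,"dy":11.6,"dz":12,"ax":0,"ay":0,"az":0},{"hand":0,"dx":0,"dy":11.6,"dz":13.5,"ax":0,"ay":0,"az":0},{"hand":0,"dx":0,"dy":11.6,"dz":13.5,"ax":0,"ay":0,"az":0},{"hand":0,"dx":0,"dy":11.6,"dz":13.5,"ax":0,"ay":0,"az":0}]'
python3 -c "
from h import *
save('wrist','x_wrist')
go([.563,.2355,.090],5)
"
```

```text
0.347 [373.40777622 195.98177876] [376.00152174 176.15084108]
0.3513 [373.40777622 195.98177876] [377.462008   175.92908221]
0.355 [373.40777622 195.98177876] [378.71670521 175.73857015]
obs knob 377.5 176.16666666666666
t: 34.4
position: [0.5629, 0.2357, 0.1197]
tool_rot: [180.0, -0.1, 5.1]
ft_force: [1.3, 0.3, 0.8]
grip_width: -0.0003
to [0.563  0.2355 0.09  ] yaw 5 d(cm) [-0.06  0.04  3.09] a(rad) [ 0.    -0.003  0.001] j6~ 108 rows>= 0.7
```

View pics/x_wrist.png

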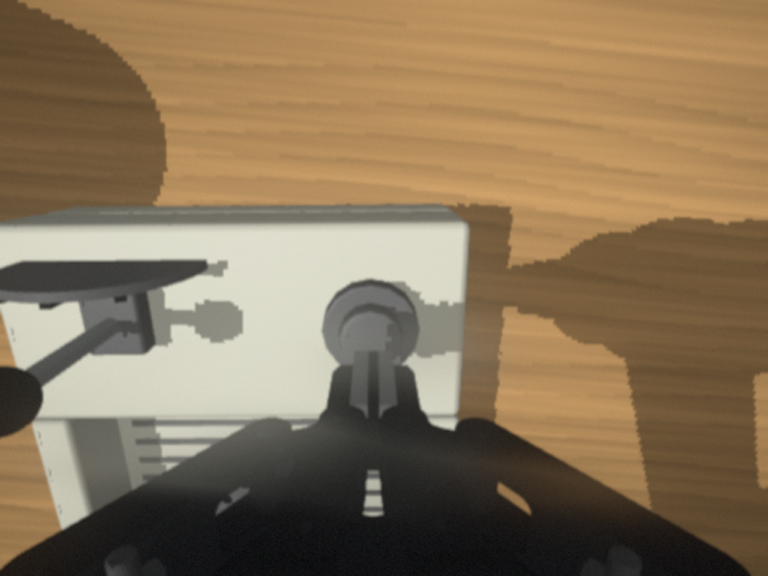

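```bash
python3 -m handwheel '[{"hand":0,"dx":0,"dy":0,"dz":1.5,"ax":0,"ay":0,"az":0},{"hand":0,"dx":0,"dy":0,"dz":2.5,"ax":0,"ay":0,"az":0},{"hand":0,"dx":0,"dy":0,"dz":3,"ax":0,"ay":0,"az":0},{"hand":0,"dx":0,"dy":0,"dz":3.3,"ax":0,"ay":0,"az":0},{"hand":0,"dx":0,"dy":0,"dz":3.5,"ax":0,"ay":0,"az":0},{"hand":0,"dx":0,"dy":0,"dz":3.5,"ax":0,"ay":0,"az":0}]'
python3 -m handwheel '[{"hand":0,"dx":0,"dy":0,"dz":0.2,"ax":0,"ay":0,"az":0},{"hand":0,"dx":0,"dy":0,"dz":0.2,"ax":0,"ay":0,"az":0},{"hand":0,"dx":0,"dy":0,"dz":0.2,"ax":0,"ay":0,"az":0}]'
```

```text
t: 34.95
position: [0.5637, 0.236, 0.0863]
tool_rot: [-180.0, -0.2, 5.1]
ft_force: [-2.6, -0.3, 4.5]
grip_width: 0.0003
t: 35.2
position: [0.5639, 0.236, 0.0859]
tool_rot: [-180.0, -0.3, 5.1]
ft_force: [-7.2, -2.2, 15.0]
grip_width: 0.0002
```

```bash
python3 -m handwheel '[{"hand":0,"dx":0,"dy":0,"dz":0.15,"ax":0,"ay":0,"az":0},{"hand":0,"dx":0,"dy":0,"dz":0.15,"ax":0,"ay":0,"az":0}]'
python3 -c "
from h import *
save('scene','y_scene',(310,150,400,240),6); save('wrist','y_wrist')
for r in env.landmark_of('wrist','start_top'): print(round(r['conf'],2),np.round(r['at'],4))
st()"
```

```text
t: 35.37
position: [0.5639, 0.2361, 0.0859]
tool_rot: [-180.0, -0.3, 5.1]
ft_force: [-8.6, -2.9, 15.9]
grip_width: -0.0
0.96 [0.565  0.2363 0.0861]
t 35.52 [0.5639 0.2361 0.0859] [-180.    -0.3    5.1] F [-8.6 -3.4 14.8] w -0.0001
```

View pics/y_scene.png

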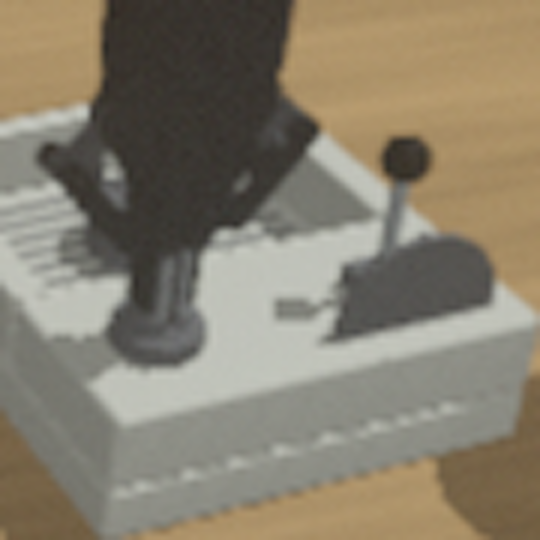

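View pics/y_wrist.png

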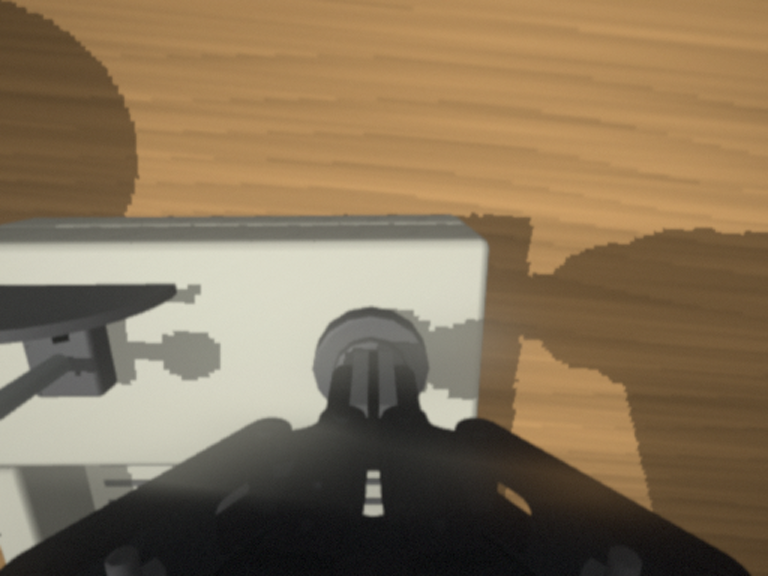

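```bash
python3 -m handwheel '[{"hand":0,"dx":0,"dy":0,"dz":0.4,"ax":0,"ay":0,"az":0},{"hand":0,"dx":0,"dy":0,"dz":0.4,"ax":0,"ay":0,"az":0},{"hand":0,"dx":0,"dy":0,"dz":0.4,"ax":0,"ay":0,"az":0}]'
python3 -m handwheel '[{"hand":0,"dx":0,"dy":0,"dz":-0.3,"ax":0,"ay":0,"az":0},{"hand":0,"dx":0,"dy":0,"dz":-0.3,"ax":0,"ay":0,"az":0}]'
python3 -m handwheel '[{"hand":0,"dx":0,"dy":0,"dz":-0.3,"ax":0,"ay":0,"az":0},{"hand":0,"dx":0,"dy":0,"dz":-0.3,"ax":0,"ay":0,"az":0}]'
```

```text
t: 35.77
position: [0.5641, 0.2361, 0.0854]
tool_rot: [-180.0, -0.4, 5.1]
ft_force: [-19.1, -6.1, 40.2]
grip_width: 0.0
t: 35.93
position: [0.5646, 0.2363, 0.0905]
tool_rot: [-180.0, -0.5, 5.1]
ft_force: [-1.9, -0.6, 2.0]
grip_width: -0.0002
t: 36.1
position: [0.565, 0.2364, 0.0946]
tool_rot: [-179.9, -0.6, 5.1]
ft_force: [0.3, -0.3, 0.4]
grip_width: 0.0
```

```bash
python3 -m handwheel '[{"hand":0,"dx":0,"dy":0,"dz":-4,"ax":0,"ay":0,"az":0},{"hand":0,"dx":0,"dy":0,"dz":-8,"ax":0,"ay":0,"az":0},{"hand":0,"dx":0,"dy":0,"dz":-12,"ax":0,"ay":0,"az":0},{"hand":0,"dx":-1,"dy":4,"dz":-16,"ax":0,"ay":0,"az":0},{"hand":0,"dx":-2,"dy":8,"dz":-18,"ax":0,"ay":0,"az":0},{"hand":0,"dx":-3,"dy":12,"dz":-18,"ax":0,"ay":0,"az":0},{"hand":0,"dx":-4,"dy":16,"dz":-18,"ax":0,"ay":0,"az":0},{"hand":0,"dx":-4,"dy":16,"dz":-18,"ax":0,"ay":0,"az":0},{"hand":0,"dx":-4,"dy":16,"dz":-18,"ax":0,"ay":0,"az":0}]'
python3 -c "
from h import *
save('scene','z_scene'); save('top','z_top')
for k in ['lever_knob','lever_pivot','start_top','puck1_c','slab1_c','twin1_c','clock']:
    for r in env.landmark_of('scene',k): print(k,round(r['conf'],2),np.round(r['at'],4),np.round(proj('scene',r['at']),1))
im=cv2.imread('pics/z_scene.png');cv2.imwrite('pics/z_zoom.png',cv2.resize(im[230:370,420:610],None,fx=4,fy=4,interpolation=2))
st()"
```

```text
t: 36.85
position: [0.537, 0.0699, 0.2745]
tool_rot: [-180.0, -0.7, 4.9]
ft_force: [0.4, 1.0, -0.6]
grip_width: 0.0
lever_knob 0.58 [0.5584 0.3493 0.1432] [377.4 176.6]
lever_pivot 0.63 [0.555  0.35   0.0749] [372.8 197. ]
start_top 0.64 [0.5623 0.2364 0.0923] [336.6 199.4]
puck1_c 0.86 [0.7768 0.0918 0.0155] [312.9 290.4]
puck1_c 0.64 [0.5559 0.3504 0.1456] [377.5 175.3]
puck1_c 0.56 [0.4379 0.2834 0.041 ] [332.1 188.4]
slab1_c 0.51 [ 0.4268 -0.2969  0.0149] [138.1 223.7]
twin1_c 0.92 [ 0.58   -0.0846  0.0122] [221.1 247.1]
twin1_c 0.72 [ 0.5676 -0.3035  0.0551] [130.  246.5]
twin1_c 0.72 [ 0.6922 -0.1139 -0.0045] [216.7 286.2]
twin1_c 0.69 [ 0.5652 -0.3463  0.0643] [110.7 246.1]
twin1_c 0.49 [ 0.2771 -0.2853  0.0086] [143.8 196. ]
clock 0.93 [ 0.6923 -0.1152 -0.0008] [216.  285.3]
clock 0.61 [ 0.5624 -0.3471  0.0667] [110.2 244.6]
t 37.3 [0.5374 0.0738 0.2738] [-179.9   -0.6    5.1] F [-0.   0.7 -0.9] w -0.0002
```

View pics/z_scene.png

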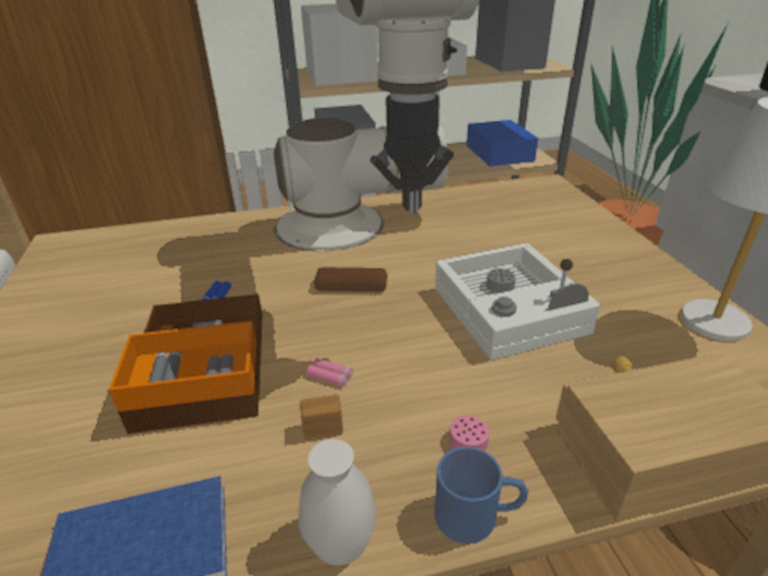

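View pics/z_top.png

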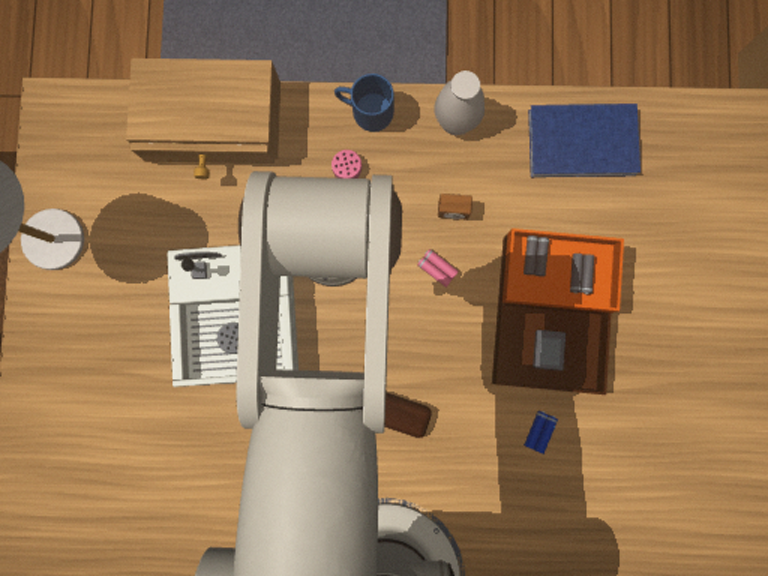

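View pics/z_zoom.png

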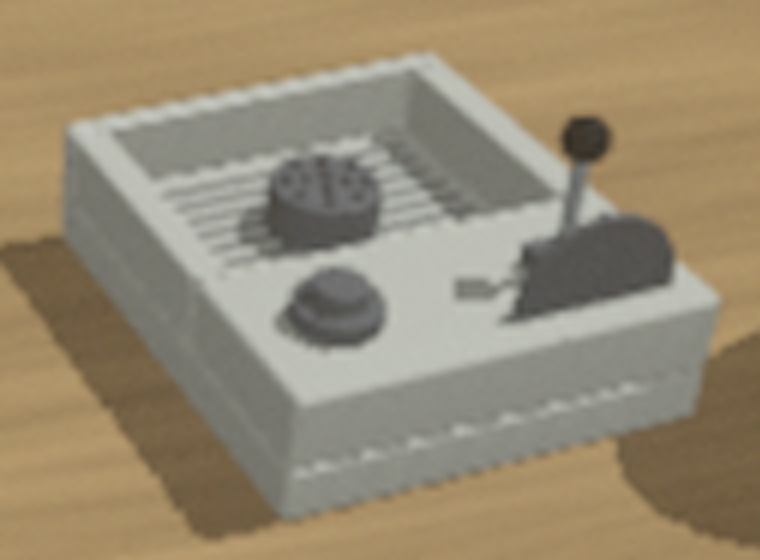

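Everything is in place: puck in the well, both sticks in the orange tray, block in the brown front compartment, lever upright, and the clock and look-alikes unmoved. Handing in.

```bash
python3 -c "
from bench import env
print(env.sign_off())"
```

```text
the job is handed in; nothing more can be done
None
```

The job is done and handed in at about 37 s of the allowed 210 s; sign-off gives no verdict.

I did it in the order asked:
- **Lever off:** I swung it against its off-side stop, where it held at about 19 N.
- **Sorting:** Four of the six possible things were there. The grey puck went into the well, the two grey twin-cell sticks into the upper tray, and the flat block into the open front of the lower tray.
- **Lever upright:** I centred the knob over its pivot with the jaws.
- **Button:** I pressed it to its stop.

**Last checks:**
- The final pictures show all four things in their places.
- The lever knob is at the pixel expected for upright. In an earlier check after release, the networks' pivot and knob points disagreed by up to 5 mm from the wrist camera; the scene camera agreed to 2 mm.
- The clock and the pink and blue look-alikes have not moved.
- The button's travel was not read directly. The tool position and force imply about 6 mm, ending in a hard stop.

**Press force:** The last push on the button reached about 40 N vertically (about 45 N in all). Only the fingertips touched the button, and this is well under the 120 N wrist limit.

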